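Rebuild a layered injection practice pad in its holder

TASK

Set up the injection practice station for the next student: pull the holder's red knob right out to free the two used pads, and clear both of them into the steel tray. Then, with the knob still out, build the new practice pad centred on the holder's seat, each layer flat and in line with the others: the red muscle pad at the bottom, then every yellow fat pad that has been put out, and the tan skin pad on top. Finally push the knob fully home so that the retainer closes on the stack, and leave everything else on the table alone.

Things in the scene. Friction and masses are not known exactly. Their poses are not given: they have to be found in the camera images.
- holder: Injection-pad holder, fixed. Origin on the table under the pad seat's centre; x points from the knob end to the seat. Black base plate 20 mm thick, 120 mm wide (y), from x = -108 to +57 mm. Aluminium guide block 22 mm (x) by 54 mm (y) at x = -94 mm, top 62 mm above the table
- fixed_pins (a point): midpoint, at the base plate's top, of the holder's two fixed steel pins: 31 mm behind (+x of) the seat centre, the pins at y = +-26 mm; each 12 mm thick with a round top 65 mm above the table, 2.5 mm clear of a pad centred on the seat
- seat (a point): centre of the round grey pad seat on top of the base plate (20 mm above the table), axes as the holder's. The pad stack belongs here, centred. The +y and -y sides have no pins: fingers fit there when a pad is set in from above
- retainer (a joint): sliding retainer with the red knob, in m. 0 = home: its two pins (12 mm thick, tops 65 mm above the table, 29 mm in front (-x) of the seat centre, y = +-24 mm) close to 0.5 mm from a centred pad. 0.030 = right out, along the holder's -x, pins 30 mm clear. A detent holds either end: about 6 N takes it past half way, then it snaps over and stays
- knob_grip (a point): middle of the red knob's grip, on its axis, 36 mm above the table; 135 mm in front (-x) of the seat centre when home, moves with the retainer. Grip 26 mm diameter, 30 mm long along x; outer end flange 36 mm diameter, 8 mm thick, its end face 23 mm in front of this point. Can be pinched from above across the holder's y
- muscle: red muscle pad, with a darker line round its edge: firm moulded disc, 64 mm diameter, 20 mm thick; origin at the disc's centre, z its axis; the same either way up
- fat1: yellow fat pad (two to four of the four are put out, the others are None): firm moulded disc, 64 mm diameter, 14 mm thick; origin at the disc's centre, z its axis; the same either way up; all fat pads are alike
- fat2: yellow fat pad (two to four of the four are put out, the others are None): firm moulded disc, 64 mm diameter, 14 mm thick; origin at the disc's centre, z its axis; the same either way up; all fat pads are alike
- fat3: yellow fat pad (two to four of the four are put out, the others are None): firm moulded disc, 64 mm diameter, 14 mm thick; origin at the disc's centre, z its axis; the same either way up; all fat pads are alike
- fat4: yellow fat pad (two to four of the four are put out, the others are None): firm moulded disc, 64 mm diameter, 14 mm thick; origin at the disc's centre, z its axis; the same either way up; all fat pads are alike
- skin: pinkish tan skin pad: firm moulded disc, 64 mm diameter, 10 mm thick; origin at the disc's centre, z its axis; the same either way up
- used1: lower used pad, dark grey-brown, lying on the holder's seat at the start: firm moulded disc, 64 mm diameter, 24 mm thick; origin at the disc's centre, z its axis; the same either way up
- used2: upper used pad, worn brown with dark puncture spots, lying on the lower used pad at the start: firm moulded disc, 64 mm diameter, 12 mm thick; origin at the disc's centre, z its axis; the same either way up
- tray: open stainless discard tray, fixed, 160 (x) x 230 (y) mm outside, rim 178 x 246 mm, walls 4 mm thick and 32 mm high, floor 4 mm thick; origin at its underside's centre
- vial: bystander, to be left alone: amber glass vial with a silver cap, 32 mm diameter, 63 mm tall, standing; origin at its foot
- syringe: bystander, to be left alone: clear syringe with a green capped tip, 150 mm long, lying; origin under the middle of its barrel
- tape: bystander, to be left alone: white roll of tape, 68 mm diameter, 25 mm high, lying flat; origin at its underside's centre
- marker: bystander, to be left alone: blue marker pen, 130 mm long, 16 mm thick, lying; origin under its middle
- sanitizer: bystander, to be left alone: clear bottle with a blue cap, 60 mm diameter, 150 mm tall; origin at its foot
- swab_box: bystander, to be left alone: white and blue box of swabs, 60 x 110 x 45 mm; origin at its underside's centre

How it is judged (in metres and radians):
On the way, in this order (a step that is already met when the one before it is completed fails the run):
1. the knob is pulled right out (over 26 of its 30 mm) (value of joint retainer above 0.026 m), for 0.2 s.
2. with the knob out, both used pads lie in the tray (value of joint retainer above 0.026 m and z of each of used1, used2 in the frame of tray below 0.04 m and x of used1 in the frame of tray between -0.055 and 0.055 m and y of used1 in the frame of tray between -0.09 and 0.09 m and x of used2 in the frame of tray between -0.055 and 0.055 m and y of used2 in the frame of tray between -0.09 and 0.09 m and linear speed of each of used1, used2 below 0.03 m/s), for 0.2 s.
3. with the knob out, the new pads are stacked on the seat in order: muscle, all fat pads, skin (value of joint retainer above 0.026 m and horizontal distance between each of muscle, fat1, fat2, fat3, fat4, skin and seat below 0.008 m and (angle between muscle's own z axis and vertical below 0.12 rad or angle between muscle's own z axis and vertical above 3.02 rad) and (angle between fat1's own z axis and vertical below 0.12 rad or angle between fat1's own z axis and vertical above 3.02 rad) and (angle between fat2's own z axis and vertical below 0.12 rad or angle between fat2's own z axis and vertical above 3.02 rad) and (angle between fat3's own z axis and vertical below 0.12 rad or angle between fat3's own z axis and vertical above 3.02 rad) and (angle between fat4's own z axis and vertical below 0.12 rad or angle between fat4's own z axis and vertical above 3.02 rad) and (angle between skin's own z axis and vertical below 0.12 rad or angle between skin's own z axis and vertical above 3.02 rad) and height (world z) of muscle below 0.034 m and ((angle between fat1's own z axis and vertical below 0.2 rad and z of skin in the frame of fat1 above 0.009 m) or (angle between fat1's own z axis and vertical above 2.94 rad and z of skin in the frame of fat1 below -0.009 m)) and ((angle between fat2's own z axis and vertical below 0.2 rad and z of skin in the frame of fat2 above 0.009 m) or (angle between fat2's own z axis and vertical above 2.94 rad and z of skin in the frame of fat2 below -0.009 m)) and ((angle between fat3's own z axis and vertical below 0.2 rad and z of skin in the frame of fat3 above 0.009 m) or (angle between fat3's own z axis and vertical above 2.94 rad and z of skin in the frame of fat3 below -0.009 m)) and ((angle between fat4's own z axis and vertical below 0.2 rad and z of skin in the frame of fat4 above 0.009 m) or (angle between fat4's own z axis and vertical above 2.94 rad and z of skin in the frame of fat4 below -0.009 m))), for 0.2 s.
At the end, for the whole second after the job is handed in: The knob is home (within 3 mm); the muscle pad lies on the seat, every fat pad present above it and the skin pad on top, each flat (within 0.12 rad) and within 8 mm of the seat's centre; both used pads lie in the tray, side by side or one on the other, and all the pads are at rest (value of joint retainer below 0.003 m and horizontal distance between each of muscle, fat1, fat2, fat3, fat4, skin and seat below 0.008 m and (angle between muscle's own z axis and vertical below 0.12 rad or angle between muscle's own z axis and vertical above 3.02 rad) and (angle between fat1's own z axis and vertical below 0.12 rad or angle between fat1's own z axis and vertical above 3.02 rad) and (angle between fat2's own z axis and vertical below 0.12 rad or angle between fat2's own z axis and vertical above 3.02 rad) and (angle between fat3's own z axis and vertical below 0.12 rad or angle between fat3's own z axis and vertical above 3.02 rad) and (angle between fat4's own z axis and vertical below 0.12 rad or angle between fat4's own z axis and vertical above 3.02 rad) and (angle between skin's own z axis and vertical below 0.12 rad or angle between skin's own z axis and vertical above 3.02 rad) and height (world z) of muscle below 0.034 m and ((angle between fat1's own z axis and vertical below 0.2 rad and z of skin in the frame of fat1 above 0.009 m) or (angle between fat1's own z axis and vertical above 2.94 rad and z of skin in the frame of fat1 below -0.009 m)) and ((angle between fat2's own z axis and vertical below 0.2 rad and z of skin in the frame of fat2 above 0.009 m) or (angle between fat2's own z axis and vertical above 2.94 rad and z of skin in the frame of fat2 below -0.009 m)) and ((angle between fat3's own z axis and vertical below 0.2 rad and z of skin in the frame of fat3 above 0.009 m) or (angle between fat3's own z axis and vertical above 2.94 rad and z of skin in the frame of fat3 below -0.009 m)) and ((angle between fat4's own z axis and vertical below 0.2 rad and z of skin in the frame of fat4 above 0.009 m) or (angle between fat4's own z axis and vertical above 2.94 rad and z of skin in the frame of fat4 below -0.009 m)) and z of each of used1, used2 in the frame of tray below 0.04 m and x of used1 in the frame of tray between -0.055 and 0.055 m and y of used1 in the frame of tray between -0.09 and 0.09 m and x of used2 in the frame of tray between -0.055 and 0.055 m and y of used2 in the frame of tray between -0.09 and 0.09 m and linear speed of each of muscle, fat1, fat2, fat3, fat4, skin, used1, used2 below 0.02 m/s); the robot touches nothing.
It fails at once if a used pad is lifted out of the holder before the knob is out (((horizontal distance between used1 and seat below 0.03 m and height (world z) of used1 above 0.046 m) or (horizontal distance between used2 and seat below 0.03 m and height (world z) of used2 above 0.066 m)) and value of joint retainer below 0.015 m).
It fails at once if another thing on the table is disturbed (moved over 25 mm) (distance of any of vial, syringe, tape, marker, sanitizer, swab_box from where it was at the start of the episode above 0.025 m).
Of fat1, fat2, fat3, fat4 only 2 to 4 are there at a start; the rules pass over those that are not, and their reading is None.
At some moment in a run one of skin may be knocked a few centimetres aside while the robot is not near it.
Once in a run the grip may slacken for a moment while it holds something.
It also fails if it takes over 208 s, if anything falls off the work surface, if the arm or the gripper's body presses on something with over 40 N, if the wrist force passes 120 N, or if a joint passes its speed limit or range.

ROBOT

A 6-joint arm with a two-finger parallel gripper is mounted at the origin on the work surface. World frame = base frame: x ahead of the robot, y to its left, z up, the work surface at z = 0. Lengths are in m, angles in degrees, forces in N, time in s.
With the tool pointing down it reaches from about 0.4 to 0.825 m from the base axis. Payload 7 kg.
Tool frame: the origin (TCP) lies on the centre line of the jaws, within the pads' length; the fingertips stand 22 mm ahead of it and the grasp point (between the pads) lies 3 mm ahead of it (ctrl.finger_overhang is the distance from the TCP to the fingertips, in m); z points along the fingers, y is the line along which they close (so a half turn about z gives the same grasp; the last joint's range is limited). The gripper opens to 88 mm and grips with 3 to 60 N. Pads are 19 mm wide; open, the fingers measure 130 mm over their backs; the gripper's body (78 mm by 193 mm) begins 47 mm behind the grasp point.
Start: joints at [81.595, 20.546, 0.682, 0, -70.136, -16.507], TCP at [0.284, 0.612, 0.249] pointing down, gripper open.
Joint ranges: [-176.03, 176.03], [-82.01, 121.73], [-58.28, 71.71], [-173.87, 95.51], [-174.79, -0.11], [-173.66, 173.66]. Speed limits (degrees/s): [136.94, 136.94, 172.46, 180, 180, 180].

INTERFACE

Orientations are given as [roll, pitch, yaw] about the fixed x, y, z axes, in that order (R = Rz(yaw) Ry(pitch) Rx(roll)).
In Python, from plant import ctrl gives the robot as it stands. The module is installed in compiled form; this text tells all that it offers.
- The arm moves only by the shell command python3 -m creep 'ROWS'. ROWS is JSON, a list of rows, each an object with "grip": the closure, from 0 (fully open) to 1 (shut); "delta_pos": the shift along the tool's x, y, z scaled (see below), a list of three; "rotation": the turn, a rotation vector about the tool's x, y, z scaled (see below), a list of three. A call has 1 to 5 rows; each row is the pose to reach, as a shift and turn from the pose commanded when the call began, along the tool's axes at that moment; what a row does not reach only later rows make up. The controller multiplies each number of a shift by 10 cm and each number of a turn by pi/2 rad. A row lasts 1/10 s, in which the tool goes at most 50 mm and 8.59 degrees, less where a joint would pass 70% of its speed; a pose out of reach is approached as far as the arm can. A call with a number of a shift or a turn outside -1 to 1 is refused whole. A call with a gripper value outside its range is refused whole. The fingers move at their own pace and stop on an object; the grip force is fixed at half the most. Time passes only in rows, so rows that repeat a pose let the fingers close. It gives the time, the measured TCP pose, the force, the opening and the grip force at its end, in the units of the state.
- ctrl.get_obs(): the state, without advancing time (a new reading comes with each control period).
- ctrl.snapshot(name): name is "side" or "top" or "wrist"; returns a dict with "color" (480x640x3 uint8, red, green, blue), "intrinsics" (3x3 intrinsics, pixels), "distortion" ([k1, k2, p1, p2, k3] as OpenCV has them; the pictures are not rectified), "R" (3x3) and "t" (3): a world point X has camera coordinates R X + t. Camera axes: x right, y down, z forward; pixel columns grow to the right and rows downward; lengths in m; the calibration is good to about 2 mm. A picture is of the moment at which its call begins. There is no depth.
- ctrl.close_job(): hands the job in; it is judged then, once.
The state is a dict: "clock": time; "joint_pos": joint angles; "qvel": joint speeds; "tau": joint torques, N m; "tool_pos": TCP position; "orientation": TCP orientation; "force": force on the tool from outside, world axes, zero at the start; "moment": the same for the moment, N m; "opening": finger opening in m; "gripper_force": force on a finger pad.
Only numpy, scipy, OpenCV 4.12 (cv2) and the standard library are available. Lean on these libraries where they do the work, as an engineer would, in place of code of your own. Each camera call takes 0.05 s, during which the arm holds its last target. There are 200 camera calls.

## Working session

There is one attempt and no reset: what is moved stays moved. The work goes in short steps, Python scripts to look and compute and a shell command to move; the robot and the scene stay as the last step left them, time stands still between calls to the robot, and variables do not carry over. Pictures are saved under pics/ and viewed, at most 14 in all, crops included, and the job is handed in when it is done.

```bash
mkdir -p pics; cat > h.py <<'E'
import numpy as np,cv2
from plant import ctrl
def snap(n,f=None):
    s=ctrl.snapshot(n)
    if f: cv2.imwrite('pics/'+f,s['color'][:,:,::-1])
    np.savez('last_'+n+'.npz',**{k:np.array(v) for k,v in s.items()})
    return s
def load(n): return np.load('last_'+n+'.npz')
def ray(s,uv,z):
    p=cv2.undistortPoints(np.array(uv,float).reshape(-1,1,2),s['intrinsics'],s['distortion']).reshape(-1,2)
    d=np.c_[p,np.ones(len(p))]@s['R']; c=-s['R'].T@s['t']
    k=(np.array(z)-c[2])/d[:,2]
    return c+d*np.reshape(k,(-1,1))
def proj(s,X):
    return cv2.projectPoints(np.array(X,float).reshape(-1,1,3),cv2.Rodrigues(s['R'])[0],s['t'].reshape(3,1),s['intrinsics'],s['distortion'])[0].reshape(-1,2)
E
python3 - <<'E'
from h import *
for n in('top','side'):
    s=snap(n,n+'0.png'); print(n,-s['R'].T@s['t'],s['intrinsics'][0,0])
o=ctrl.get_obs(); print(o['tool_pos'],o['orientation'],o['opening'],o['clock'])
E
```

```text
top [0.43988916 0.0316446  1.30204472] 575.6735332143487
side [ 0.48880067 -0.65601221  0.89058328] 519.0048716048107
[0.28418529 0.61181788 0.24772402] [ 1.79914667e+02 -7.94518299e-03 -2.49184862e+01] 0.08767518461033463 0.1
```

View pics/top0.png

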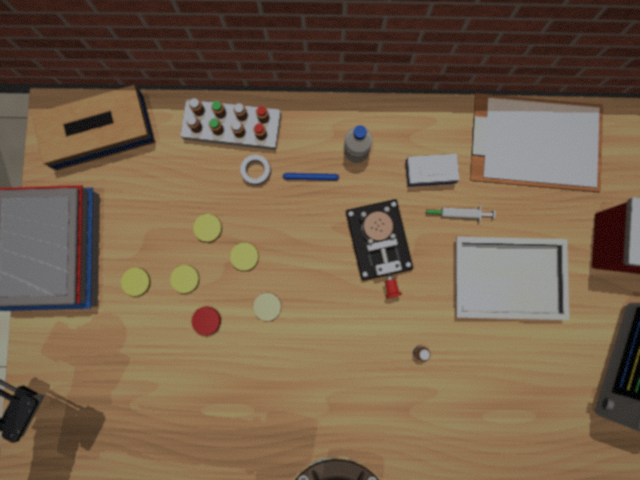

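View pics/side0.png

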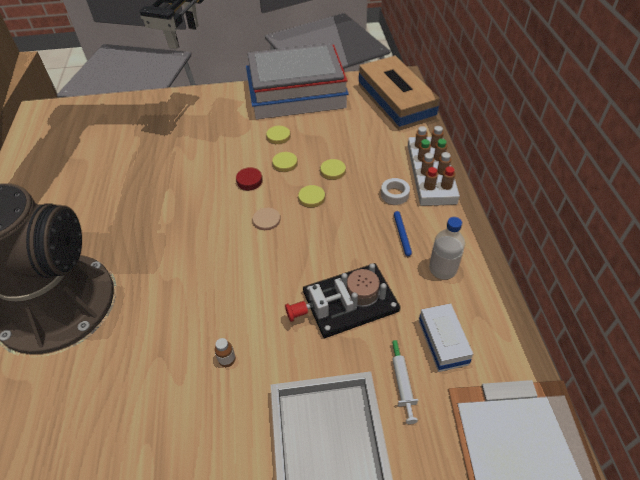

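The top view shows four fat pads at (207,228), (244,257), (184,279) and (135,282). Muscle is at (206,321), skin at (267,307), the used stack at (378,226), the knob at (392,287), the tray at about (511,279). The side view agrees. Next I measure each one.

```bash
cat >> h.py <<'E'
def disc(s,uv,z,r=22,name=''):
    """segment by similarity to seed colour, fit a world circle to the outline at height z"""
    lab=cv2.cvtColor(s['color'],cv2.COLOR_RGB2LAB).astype(float)
    u,v=map(int,uv); c=np.median(lab[v-3:v+4,u-3:u+4].reshape(-1,3),0)
    d=np.linalg.norm((lab-c)*[.35,1,1],axis=2); m=(d<14).astype(np.uint8)
    yy,xx=np.mgrid[:480,:640]; m[(xx-u)**2+(yy-v)**2>r*r]=0
    m=cv2.morphologyEx(m,cv2.MORPH_OPEN,np.ones((3,3),np.uint8))
    n,l,st,cc=cv2.connectedComponentsWithStats(m)
    k=1+np.argmax(st[1:,4]); cnt=max(cv2.findContours((l==k).astype(np.uint8),0,1)[0],key=len)
    W=ray(s,cv2.convexHull(cnt).reshape(-1,2),z)[:,:2].astype(np.float32)
    ce,rad=cv2.minEnclosingCircle(W*1000); return np.array(ce)/1000,rad,cc[k]
E
python3 - <<'E'
from h import *
t=load('top');s=load('side')
P=dict(fa=((207,228),(333,169),.014),fb=((244,257),(312,196),.014),fc=((184,279),(285,161),.014),fd=((135,282),(278,134),.014),mu=((206,321),(249,179),.02),sk=((267,307),(266,218),.01),us=((378,226),(363,287),.056))
for k,(a,b,z) in P.items():
    for n,c,im in(('t',a,t),('s',b,s)):
        ce,r,cc=disc(im,c,z); print(k,n,ce.round(4),round(r,1),cc.round(1),ray(im,cc,z)[0,:2].round(4))
print('knob',ray(t,[(392,287),(386,257),(511,279)],[.036,.06,.032]).round(3),ray(s,[(297,310)],.036))
def crop(im,u,v,w,h,f): 
    c=im['color'][v:v+h,u:u+w,::-1]; return cv2.resize(c,None,fx=f,fy=f,interpolation=cv2.INTER_CUBIC)
cv2.imwrite('pics/c1.png',np.hstack([crop(t,335,190,100,120,4),crop(s,275,250,135,150,4)[:480,:400]]))
E
```

```text
fa t [0.6191 0.3058] 31.8 [206.5 227. ] [0.6189 0.3056]
fa s [0.6197 0.3062] 31.0 [332.7 167. ] [0.6197 0.3059]
fb t [0.555  0.2193] 31.7 [243.4 255.9] [0.555  0.2192]
fb s [0.5559 0.2199] 31.2 [311.3 194. ] [0.556  0.2193]
fc t [0.5013 0.352 ] 31.8 [183.5 278.4] [0.5015 0.352 ]
fc s [0.5024 0.3527] 31.3 [284.4 159.5] [0.5023 0.3523]
fd t [0.4928 0.4631] 31.6 [134.3 281.3] [0.4925 0.4629]
fd s [0.4939 0.4639] 30.8 [277.9 132.5] [0.4938 0.4635]
mu t [0.4092 0.2973] 30.6 [205.4 320.6] [0.4092 0.2973]
mu s [0.4096 0.2986] 30.5 [248.3 176.1] [0.4095 0.2979]
sk t [0.4343 0.1626] 47.3 [266.5 307.4] [0.4412 0.164 ]
sk s [0.4438 0.1638] 68.3 [266.1 217.5] [0.4444 0.1628]
us t [ 0.6229 -0.0789] 32.7 [377.9 225.6] [ 0.6238 -0.0787]
us s [ 0.6251 -0.0784] 31.6 [362.9 282. ] [ 0.625  -0.0792]
knob [[ 0.491 -0.113  0.036]
 [ 0.555 -0.096  0.06 ]
 [ 0.514 -0.375  0.032]] [[ 0.4910534  -0.11188241  0.036     ]]
```

View pics/c1.png

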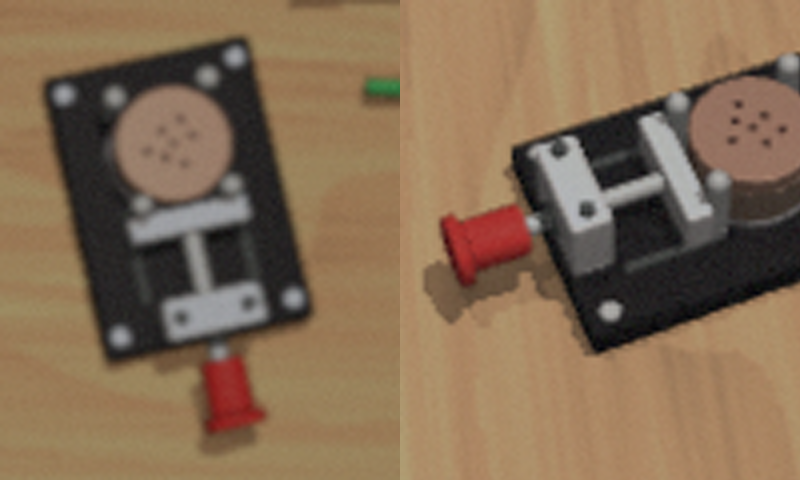

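The crop shows fixed pins at top-view pixels (363.7,214.2) and (387,208.7). The retainer pins are at (370.7,240.7) and (393,235.7), and the plate outline is clear. I fit the holder pose from these.

```bash
python3 - <<'E'
from h import *
from scipy.optimize import least_squares
t=load('top');s=load('side')
H=[(31,26,63),(31,-26,63),(-29,24,63),(-29,-24,63),(57,60,20),(57,-60,20),(-108,60,20),(-108,-60,20)]
T=[(363.75,214.25),(387,208.75),(370.75,240.75),(393,235.75),(346.25,210),(396.5,199.5),(361.5,280.5),(413,268.75)]
Hs=[(31,-26,63),(-29,24,63),(-29,-24,63)]
Hs=[(-29,24,63),(-29,-24,63)];S=[(344.5,275.75),(354.5,295.25)]
def w(p,h):
    h=np.array(h)/1000;c,q=np.cos(p[2]),np.sin(p[2]);return np.c_[p[0]+c*h[:,0]-q*h[:,1],p[1]+q*h[:,0]+c*h[:,1],h[:,2]]
f=lambda p:np.r_[(proj(t,w(p,H))-T).ravel(),(proj(s,w(p,Hs))-S).ravel()]
for g in (f,lambda p:f(p)[:16]):
    r=least_squares(g,[.624,-.079,.22],loss='soft_l1');print(r.x[:2],np.degrees(r.x[2]),r.fun.round(1))
p=r.x
print('knob',w(p,[(-135,0,36)]),proj(t,w(p,[(-135,0,36),(0,0,56)])),'reachKnobOut',w(p,[(-165,0,36)]))
print('tray corners'); 
g=cv2.cvtColor(t['color'],cv2.COLOR_RGB2GRAY)
print(ray(t,[(457,238),(567,238),(568,319),(456,320)],.032).round(3))
# skin by tighter threshold
for im,c in((t,(267,307)),(s,(266,218))):
    lab=cv2.cvtColor(im['color'],cv2.COLOR_RGB2LAB); 
    u,v=c; print(lab[v,u-22:u+23:3].tolist())
E
```

```text
[ 0.62365748 -0.07984267] 13.631859894490594 [ 0.1 -0.3  0.1  0.1  0.3 -0.3 -0.4 -0.  -0.9 -0.8  0.6 -1.6  0.2  0.2
  1.3  0.3 -0.6 -0.2 -1.  -0.8]
[ 0.62320192 -0.0794921 ] 13.532929484116645 [ 0.  -0.1  0.   0.4  0.1 -0.1 -0.6  0.2 -1.  -0.6  0.5 -1.4 -0.   0.4
  1.   0.6]
knob [[ 0.49195011 -0.11108266  0.036     ]] [[391.34373631 286.72186674]
 [378.30417307 225.85094014]] reachKnobOut [[ 0.46278304 -0.11810279  0.036     ]]
tray corners
[[ 0.603 -0.257  0.032]
 [ 0.608 -0.501  0.032]
 [ 0.43  -0.498  0.032]
 [ 0.423 -0.253  0.032]]
[[143, 132, 152], [141, 131, 153], [140, 132, 152], [160, 124, 144], [161, 124, 144], [161, 123, 143], [163, 123, 144], [162, 122, 144], [163, 122, 144], [165, 123, 143], [165, 123, 144], [166, 123, 142], [131, 133, 147], [137, 134, 153], [137, 134, 153]]
[[161, 131, 153], [163, 131, 153], [158, 132, 153], [158, 135, 146], [157, 135, 146], [160, 135, 147], [159, 134, 146], [158, 134, 147], [158, 135, 147], [158, 135, 145], [158, 135, 146], [160, 134, 147], [125, 136, 147], [152, 136, 152], [155, 135, 152]]
```

Holder: seat at (0.6235,-0.0796), yaw 13.6°. Tray centre is at (0.516,-0.377). I turn the tool to yaw 13.6° and keep it there, which makes every later move a pure translation.

```bash
cat >> h.py <<'E'
YAW=13.6
def plan(*targets):
    """print moves (delta_pos units) through world TCP targets, for a tool pointing down"""
    o=ctrl.get_obs(); p=np.array(o['tool_pos']); y=np.radians(o['orientation'][2]); c,s=np.cos(y),np.sin(y)
    print('pos',p.round(4),'rpy',np.round(o['orientation'],2),'open',round(o['opening'],4),'F',np.round(o['force'],1),'t',round(o['clock'],1))
    for q in targets:
        d=np.array(q)-p; p=np.array(q); print(q,'->',(np.array([c*d[0]+s*d[1],s*d[0]-c*d[1],-d[2]])*10).round(3))
SEAT=np.array([.6235,-.0796]); HX=np.array([np.cos(np.radians(YAW)),np.sin(np.radians(YAW))])
E
python3 -m creep '[{"grip":0,"delta_pos":[0.79,0.52,0],"rotation":[0,0,-0.428]},{"grip":0,"delta_pos":[0.79,0.52,0],"rotation":[0,0,-0.428]},{"grip":0,"delta_pos":[0.79,0.52,0],"rotation":[0,0,-0.428]},{"grip":0,"delta_pos":[0.79,0.52,0],"rotation":[0,0,-0.428]},{"grip":0,"delta_pos":[0.79,0.52,0],"rotation":[0,0,-0.428]}]'
python3 - <<'E'
from h import *
k=SEAT-.135*HX
plan([*k,.2],[*k,.039])
print(ctrl.get_obs()['joint_pos'])
E
```

```text
clock: 0.6
tool_pos: [0.3343, 0.5311, 0.2484]
orientation: [180.0, 0.0, 13.9]
force: [-0.1, 0.0, 0.5]
opening: 0.0878
gripper_force: 0.0
pos [0.3343 0.5311 0.2484] rpy [1.7998e+02 2.0000e-02 1.3890e+01] open 0.0878 F [-0.1  0.   0.5] t 0.6
[np.float64(0.4922852649218963), np.float64(-0.11134418526884965), 0.2] -> [-0.008  6.616  0.484]
[np.float64(0.4922852649218963), np.float64(-0.11134418526884965), 0.039] -> [0.   0.   1.61]
[ 7.56011374e+01  1.61491034e+01 -5.65965148e+00 -1.20238021e-02
 -6.82171699e+01  2.82900963e+01]
```

```bash
python3 -m creep '[{"grip":0,"delta_pos":[0,1,0],"rotation":[0,0,0]},{"grip":0,"delta_pos":[0,1,0],"rotation":[0,0,0]}]' >/dev/null
python3 -m creep '[{"grip":0,"delta_pos":[0,1,0],"rotation":[0,0,0]},{"grip":0,"delta_pos":[0,1,0],"rotation":[0,0,0]}]' >/dev/null
python3 -m creep '[{"grip":0,"delta_pos":[0,1,0],"rotation":[0,0,0]},{"grip":0,"delta_pos":[0,1,0],"rotation":[0,0,0]}]' >/dev/null
python3 -m creep '[{"grip":0,"delta_pos":[0,1,0],"rotation":[0,0,0]},{"grip":0,"delta_pos":[0,1,0],"rotation":[0,0,0]}]' >/dev/null
python3 -m creep '[{"grip":0,"delta_pos":[0,1,0],"rotation":[0,0,0]},{"grip":0,"delta_pos":[0,1,0],"rotation":[0,0,0]}]' >/dev/null
python3 -m creep '[{"grip":0,"delta_pos":[0,1,0],"rotation":[0,0,0]},{"grip":0,"delta_pos":[0,1,0],"rotation":[0,0,0]}]'
python3 -m creep '[{"grip":0,"delta_pos":[0,0.6,0.48],"rotation":[0,0,0]},{"grip":0,"delta_pos":[0,0.6,0.48],"rotation":[0,0,0]},{"grip":0,"delta_pos":[0,0.6,0.48],"rotation":[0,0,0]}]'
python3 - <<'E'
from h import *
k=SEAT-.135*HX
plan([*k,.2],[*k,.039])
s=snap('wrist','w1.png'); print(proj(s,[*k,.036]),proj(s,[*(SEAT-.094*HX),.062]),-s['R'].T@s['t'])
E
```

```text
clock: 1.8
tool_pos: [0.4751, -0.0535, 0.2487]
orientation: [-180.0, -0.0, 13.6]
force: [1.4, 1.3, 1.1]
opening: 0.0875
gripper_force: 0.0
clock: 2.1
tool_pos: [0.4877, -0.1121, 0.1975]
orientation: [-179.9, 0.3, 13.4]
force: [-0.4, 0.4, 0.0]
opening: 0.0876
gripper_force: 0.0
pos [ 0.4877 -0.1121  0.1975] rpy [-179.94    0.32   13.38] open 0.0876 F [-0.4  0.4  0. ] t 2.1
[np.float64(0.4922852649218963), np.float64(-0.11134418526884965), 0.2] -> [ 0.047  0.003 -0.025]
[np.float64(0.4922852649218963), np.float64(-0.11134418526884965), 0.039] -> [0.   0.   1.61]
[[318.08495497 217.12351501]] [[317.72848596 165.42591853]] [ 0.55752336 -0.09659701  0.33229558]
```

View pics/w1.png

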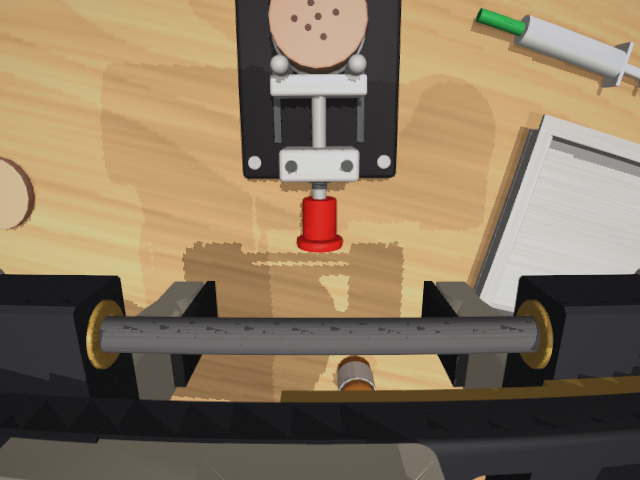

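The wrist view puts the knob grip at (319,218), and my estimate projects to (318,217), so they agree. I go down, grip and pull.

```bash
python3 -m creep '[{"grip":0,"delta_pos":[0.04,0,0.8],"rotation":[0,0,0]},{"grip":0,"delta_pos":[0.04,0,0.8],"rotation":[0,0,0]},{"grip":0,"delta_pos":[0.04,0,0.8],"rotation":[0,0,0]}]'
python3 -m creep '[{"grip":0,"delta_pos":[0,0,0.4],"rotation":[0,0,0]},{"grip":0,"delta_pos":[0,0,0.78],"rotation":[0,0,0]},{"grip":0,"delta_pos":[0,0,0.78],"rotation":[0,0,0]},{"grip":0,"delta_pos":[0,0,0.78],"rotation":[0,0,0]}]'
python3 - <<'E'
from h import *
k=SEAT-.135*HX
plan([*k,.039])
E
python3 -m creep '[{"grip":1,"delta_pos":[0,0,0],"rotation":[0,0,0]},{"grip":1,"delta_pos":[0,0,0],"rotation":[0,0,0]},{"grip":1,"delta_pos":[0,0,0],"rotation":[0,0,0]},{"grip":1,"delta_pos":[0,0,0],"rotation":[0,0,0]},{"grip":1,"delta_pos":[0,0,0],"rotation":[0,0,0]}]'
```

```text
clock: 2.45
tool_pos: [0.491, -0.1081, 0.1178]
orientation: [-179.9, 0.3, 13.6]
force: [-0.9, -1.0, 0.6]
opening: 0.088
gripper_force: 0.0
clock: 2.85
tool_pos: [0.4943, -0.1083, 0.0443]
orientation: [180.0, -0.0, 13.7]
force: [0.5, -0.1, 1.3]
opening: 0.0878
gripper_force: 0.0
pos [ 0.4943 -0.1083  0.0443] rpy [ 1.7997e+02 -3.0000e-02  1.3700e+01] open 0.0878 F [ 0.5 -0.1  1.3] t 2.9
[np.float64(0.4922852649218963), np.float64(-0.11134418526884965), 0.039] -> [-0.027  0.024  0.053]
clock: 3.35
tool_pos: [0.4934, -0.1088, 0.043]
orientation: [180.0, -0.0, 13.6]
force: [0.2, -0.5, 0.3]
opening: 0.0529
gripper_force: 0.0
```

```bash
python3 -m creep '[{"grip":1,"delta_pos":[-0.01,0.02,0.04],"rotation":[0,0,0]},{"grip":1,"delta_pos":[-0.01,0.02,0.04],"rotation":[0,0,0]},{"grip":1,"delta_pos":[-0.01,0.02,0.04],"rotation":[0,0,0]},{"grip":1,"delta_pos":[-0.01,0.02,0.04],"rotation":[0,0,0]},{"grip":1,"delta_pos":[-0.01,0.02,0.04],"rotation":[0,0,0]}]'
python3 -m creep '[{"grip":1,"delta_pos":[0,0,0],"rotation":[0,0,0]},{"grip":1,"delta_pos":[0,0,0],"rotation":[0,0,0]}]'
python3 -m creep '[{"grip":1,"delta_pos":[-0.08,0,0],"rotation":[0,0,0]},{"grip":1,"delta_pos":[-0.16,0,0],"rotation":[0,0,0]},{"grip":1,"delta_pos":[-0.24,0,0],"rotation":[0,0,0]},{"grip":1,"delta_pos":[-0.31,0,0],"rotation":[0,0,0]},{"grip":1,"delta_pos":[-0.31,0,0],"rotation":[0,0,0]}]'
```

```text
clock: 3.85
tool_pos: [0.4925, -0.1109, 0.0384]
orientation: [-180.0, 0.0, 13.6]
force: [-0.6, 1.3, -2.0]
opening: 0.0252
gripper_force: 30.0
clock: 4.05
tool_pos: [0.4925, -0.1109, 0.0383]
orientation: [-180.0, 0.0, 13.6]
force: [0.4, 0.8, -3.2]
opening: 0.025
gripper_force: 30.0
clock: 4.55
tool_pos: [0.4633, -0.1181, 0.0385]
orientation: [180.0, -0.2, 13.6]
force: [5.8, 0.6, -13.1]
opening: 0.0248
gripper_force: 30.0
```

```bash
python3 -m creep '[{"grip":0,"delta_pos":[0,0,0],"rotation":[0,0,0]},{"grip":0,"delta_pos":[0,0,0],"rotation":[0,0,0]},{"grip":0,"delta_pos":[0,0,0],"rotation":[0,0,0]},{"grip":0,"delta_pos":[0,0,-0.5],"rotation":[0,0,0]},{"grip":0,"delta_pos":[0,0,-1],"rotation":[0,0,0]}]'
python3 -m creep '[{"grip":0,"delta_pos":[0,0,-0.3],"rotation":[0,0,0]},{"grip":0,"delta_pos":[0,0,-0.3],"rotation":[0,0,0]},{"grip":0,"delta_pos":[0,0,-0.3],"rotation":[0,0,0]},{"grip":0,"delta_pos":[0,0,-0.3],"rotation":[0,0,0]}]'
python3 - <<'E'
from h import *
plan([*SEAT,.165],[*SEAT,.046])
s=snap('wrist','w2.png')
E
```

```text
clock: 5.05
tool_pos: [0.4612, -0.1186, 0.1386]
orientation: [-180.0, 0.3, 13.6]
force: [2.4, 1.1, 0.4]
opening: 0.06
gripper_force: 0.0
clock: 5.45
tool_pos: [0.4618, -0.1183, 0.1678]
orientation: [-180.0, 0.1, 13.6]
force: [0.3, 0.3, -0.1]
opening: 0.0867
gripper_force: 0.0
pos [ 0.4618 -0.1183  0.1678] rpy [-1.7998e+02  8.0000e-02  1.3590e+01] open 0.0867 F [ 0.3  0.3 -0.1] t 5.5
[np.float64(0.6235), np.float64(-0.0796), 0.165] -> [1.663 0.004 0.028]
[np.float64(0.6235), np.float64(-0.0796), 0.046] -> [0.   0.   1.19]
```

View pics/w2.png

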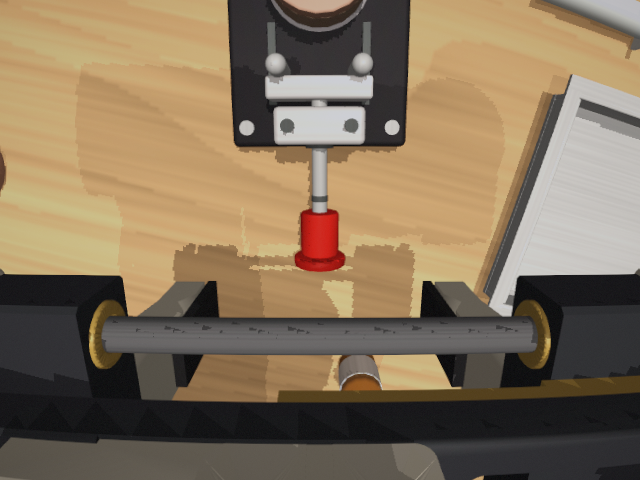

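The knob is out: it sits at (320,235), with the retainer crossbar against the guide block. Next I grasp both used pads together.

```bash
python3 -m creep '[{"grip":0,"delta_pos":[0.83,0,0],"rotation":[0,0,0]},{"grip":0,"delta_pos":[0.83,0,0],"rotation":[0,0,0]}]' >/dev/null
python3 -m creep '[{"grip":0,"delta_pos":[0.83,0,0.03],"rotation":[0,0,0]},{"grip":0,"delta_pos":[0.83,0,0.03],"rotation":[0,0,0]},{"grip":0,"delta_pos":[0.83,0,0.03],"rotation":[0,0,0]},{"grip":0,"delta_pos":[0.83,0,0.03],"rotation":[0,0,0]},{"grip":0,"delta_pos":[0.83,0,0.03],"rotation":[0,0,0]}]'
python3 - <<'E'
from h import *
plan([*SEAT,.046])
s=snap('top');w=snap('wrist')
E
```

```text
clock: 6.2
tool_pos: [0.6228, -0.0794, 0.1644]
orientation: [-180.0, 0.1, 13.6]
force: [-0.2, 0.3, -0.1]
opening: 0.0877
gripper_force: 0.0
pos [ 0.6228 -0.0794  0.1644] rpy [-1.7998e+02  1.4000e-01  1.3600e+01] open 0.0877 F [-0.2  0.3 -0.1] t 6.2
[np.float64(0.6235), np.float64(-0.0796), 0.046] -> [0.007 0.003 1.184]
```

```bash
python3 -m creep '[{"grip":0,"delta_pos":[0,0,0.45],"rotation":[0,0,0]},{"grip":0,"delta_pos":[0,0,0.8],"rotation":[0,0,0]},{"grip":0,"delta_pos":[0,0,0.8],"rotation":[0,0,0]}]'
python3 -m creep '[{"grip":0,"delta_pos":[0,0,0.2],"rotation":[0,0,0]},{"grip":0,"delta_pos":[0,0,0.37],"rotation":[0,0,0]},{"grip":0,"delta_pos":[0,0,0.37],"rotation":[0,0,0]},{"grip":0,"delta_pos":[0,0,0.37],"rotation":[0,0,0]},{"grip":0,"delta_pos":[0,0,0.37],"rotation":[0,0,0]}]'
python3 -m creep '[{"grip":1,"delta_pos":[0,0,0],"rotation":[0,0,0]},{"grip":1,"delta_pos":[0,0,0],"rotation":[0,0,0]},{"grip":1,"delta_pos":[0,0,0],"rotation":[0,0,0]},{"grip":1,"delta_pos":[0,0,0],"rotation":[0,0,0]},{"grip":1,"delta_pos":[0,0,0],"rotation":[0,0,0]}]'
```

```text
clock: 6.6
tool_pos: [0.62, -0.0797, 0.0815]
orientation: [-179.9, 0.4, 13.5]
force: [0.0, -0.6, 0.3]
opening: 0.0875
gripper_force: 0.0
clock: 7.1
tool_pos: [0.625, -0.0792, 0.0506]
orientation: [180.0, -0.1, 13.6]
force: [-0.7, 0.3, 0.6]
opening: 0.088
gripper_force: 0.0
clock: 7.6
tool_pos: [0.624, -0.0792, 0.0489]
orientation: [180.0, -0.0, 13.6]
force: [-1.8, 0.9, 4.5]
opening: 0.0635
gripper_force: 30.0
```

```bash
python3 -m creep '[{"grip":1,"delta_pos":[0,0,0],"rotation":[0,0,0]},{"grip":1,"delta_pos":[0,0,-0.2],"rotation":[0,0,0]},{"grip":1,"delta_pos":[0,0,-0.5],"rotation":[0,0,0]},{"grip":1,"delta_pos":[0,0,-0.8],"rotation":[0,0,0]},{"grip":1,"delta_pos":[0,0,-0.9],"rotation":[0,0,0]}]'
python3 - <<'E'
from h import *
plan([.516,-.377,.14],[.516,-.377,.035])
s=snap('side','s2.png'); c=s['color'][180:360,260:500,::-1]; cv2.imwrite('pics/s2c.png',cv2.resize(c,None,fx=3,fy=3))
E
```

```text
clock: 8.1
tool_pos: [0.6254, -0.0792, 0.1414]
orientation: [180.0, -0.2, 13.6]
force: [-0.1, 0.4, -2.1]
opening: 0.0636
gripper_force: 30.0
pos [ 0.6254 -0.0792  0.1414] rpy [179.95  -0.22  13.63] open 0.0636 F [-0.1  0.4 -2.1] t 8.1
[0.516, -0.377, 0.14] -> [-1.765  2.637  0.014]
[0.516, -0.377, 0.035] -> [0.   0.   1.05]
```

View pics/s2c.png

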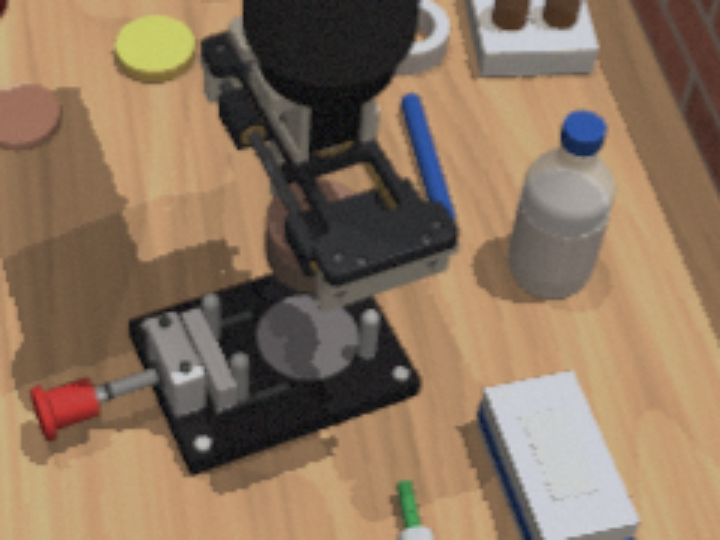

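The seat, at about (305,338) in the crop, is empty and both used pads are in the grip. I carry them to the tray.

```bash
python3 -m creep '[{"grip":1,"delta_pos":[-0.3,0.4,0],"rotation":[0,0,0]},{"grip":1,"delta_pos":[-0.59,0.88,0],"rotation":[0,0,0]},{"grip":1,"delta_pos":[-0.59,0.88,0],"rotation":[0,0,0]}]' >/dev/null
python3 -m creep '[{"grip":1,"delta_pos":[-0.3,0.4,0],"rotation":[0,0,0]},{"grip":1,"delta_pos":[-0.59,0.88,0],"rotation":[0,0,0]},{"grip":1,"delta_pos":[-0.59,0.88,0],"rotation":[0,0,0]}]' >/dev/null
python3 -m creep '[{"grip":1,"delta_pos":[-0.3,0.4,0],"rotation":[0,0,0]},{"grip":1,"delta_pos":[-0.59,0.88,0],"rotation":[0,0,0]},{"grip":1,"delta_pos":[-0.59,0.88,0],"rotation":[0,0,0]},{"grip":1,"delta_pos":[-0.59,0.88,0],"rotation":[0,0,0]}]'
python3 -m creep '[{"grip":1,"delta_pos":[0,0,0.4],"rotation":[0,0,0]},{"grip":1,"delta_pos":[0,0,0.75],"rotation":[0,0,0]},{"grip":1,"delta_pos":[0,0,0.75],"rotation":[0,0,0]},{"grip":1,"delta_pos":[0,0,0.75],"rotation":[0,0,0]}]'
python3 - <<'E'
from h import *
plan([.516,-.377,.035])
E
```

```text
clock: 9.15
tool_pos: [0.5127, -0.3784, 0.1368]
orientation: [-179.9, 0.1, 13.4]
force: [0.8, 1.2, -2.6]
opening: 0.0637
gripper_force: 30.0
clock: 9.55
tool_pos: [0.5143, -0.3765, 0.0633]
orientation: [-180.0, 0.1, 13.7]
force: [0.1, 0.1, -0.2]
opening: 0.0635
gripper_force: 30.0
pos [ 0.5143 -0.3765  0.0633] rpy [-1.7995e+02  1.1000e-01  1.3700e+01] open 0.0635 F [ 0.1  0.1 -0.2] t 9.6
[0.516, -0.377, 0.035] -> [0.015 0.009 0.283]
```

```bash
python3 -m creep '[{"grip":1,"delta_pos":[0,0,0.14],"rotation":[0,0,0]},{"grip":1,"delta_pos":[0,0,0.26],"rotation":[0,0,0]},{"grip":1,"delta_pos":[0,0,0.26],"rotation":[0,0,0]},{"grip":1,"delta_pos":[0,0,0.26],"rotation":[0,0,0]},{"grip":1,"delta_pos":[0,0,0.26],"rotation":[0,0,0]}]'
python3 -m creep '[{"grip":0,"delta_pos":[0,0,0],"rotation":[0,0,0]},{"grip":0,"delta_pos":[0,0,0],"rotation":[0,0,0]},{"grip":0,"delta_pos":[0,0,0],"rotation":[0,0,0]},{"grip":0,"delta_pos":[0,0,0],"rotation":[0,0,0]},{"grip":0,"delta_pos":[0,0,0],"rotation":[0,0,0]}]'
python3 -m creep '[{"grip":0,"delta_pos":[0,0,-0.5],"rotation":[0,0,0]},{"grip":0,"delta_pos":[0,0,-1],"rotation":[0,0,0]},{"grip":0,"delta_pos":[0,0,-1],"rotation":[0,0,0]}]'
python3 -m creep '[{"grip":0,"delta_pos":[0,-1,-0.4],"rotation":[0,0,0]},{"grip":0,"delta_pos":[0,-1,-0.4],"rotation":[0,0,0]},{"grip":0,"delta_pos":[0,-1,-0.4],"rotation":[0,0,0]}]'
python3 - <<'E'
from h import *
plan([.4095,.2977,.18])
t=snap('top'); s=snap('side')
a=t['color'][210:350,420:600,::-1]; b=s['color'][350:480,240:420,::-1]
cv2.imwrite('pics/tray.png',np.hstack([cv2.resize(a,(400,400)),cv2.resize(b,(400,400))]))
E
```

```text
clock: 10.05
tool_pos: [0.5144, -0.3777, 0.0381]
orientation: [180.0, -0.0, 13.6]
force: [-0.4, -0.1, -0.7]
opening: 0.0636
gripper_force: 30.0
clock: 10.55
tool_pos: [0.5141, -0.3775, 0.0377]
orientation: [180.0, -0.0, 13.6]
force: [0.1, 0.6, 0.4]
opening: 0.0877
gripper_force: 0.0
clock: 10.85
tool_pos: [0.5178, -0.3795, 0.1454]
orientation: [179.5, -0.5, 13.7]
force: [1.0, -0.5, 0.7]
opening: 0.0873
gripper_force: 0.0
clock: 11.15
tool_pos: [0.4903, -0.2776, 0.1801]
orientation: [179.9, -0.2, 13.7]
force: [0.6, -0.6, 0.6]
opening: 0.0874
gripper_force: 0.0
pos [ 0.4903 -0.2776  0.1801] rpy [179.94  -0.18  13.72] open 0.0874 F [ 0.6 -0.6  0.6] t 11.2
[0.4095, 0.2977, 0.18] -> [ 5.800e-01 -5.781e+00  1.000e-03]
```

View pics/tray.png

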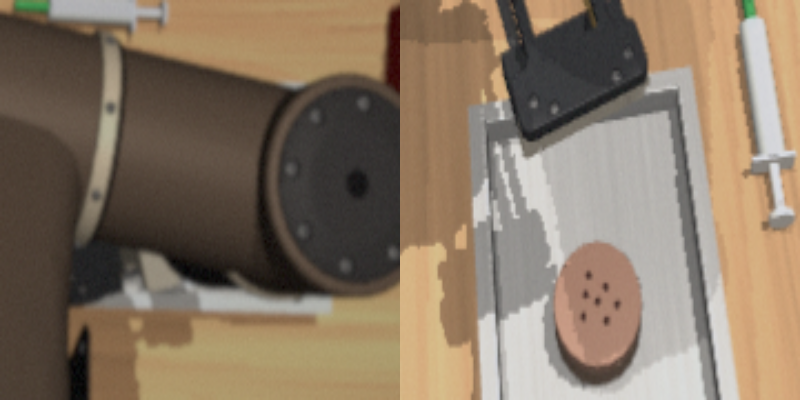

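Both used pads lie stacked in the tray, with the top one at (597,305) in the right half of the crop. Muscle is next.

```bash
for i in 1; do
python3 -m creep '[{"grip":0,"delta_pos":[0.1,-0.96,0],"rotation":[0,0,0]},{"grip":0,"delta_pos":[0.1,-0.96,0],"rotation":[0,0,0]}]' >/dev/null
python3 -m creep '[{"grip":0,"delta_pos":[0.1,-0.96,0],"rotation":[0,0,0]},{"grip":0,"delta_pos":[0.1,-0.96,0],"rotation":[0,0,0]}]' >/dev/null
python3 -m creep '[{"grip":0,"delta_pos":[0.1,-0.96,0],"rotation":[0,0,0]},{"grip":0,"delta_pos":[0.1,-0.96,0],"rotation":[0,0,0]}]' >/dev/null
python3 -m creep '[{"grip":0,"delta_pos":[0.1,-0.96,0],"rotation":[0,0,0]},{"grip":0,"delta_pos":[0.1,-0.96,0],"rotation":[0,0,0]}]' >/dev/null
python3 -m creep '[{"grip":0,"delta_pos":[0.1,-0.96,0],"rotation":[0,0,0]},{"grip":0,"delta_pos":[0.1,-0.96,0],"rotation":[0,0,0]}]' >/dev/null
python3 -m creep '[{"grip":0,"delta_pos":[0.1,-0.96,0],"rotation":[0,0,0]},{"grip":0,"delta_pos":[0.1,-0.96,0],"rotation":[0,0,0]},{"grip":0,"delta_pos":[0.1,-0.96,0],"rotation":[0,0,0]},{"grip":0,"delta_pos":[0.1,-0.96,0],"rotation":[0,0,0]}]'
done
python3 - <<'E'
from h import *
plan([.4095,.2977,.026])
E
```

```text
clock: 12.65
tool_pos: [0.4135, 0.2942, 0.1764]
orientation: [179.9, 0.1, 13.7]
force: [-0.6, -0.5, -1.0]
opening: 0.0873
gripper_force: 0.0
pos [0.4135 0.2942 0.1764] rpy [1.7992e+02 9.0000e-02 1.3670e+01] open 0.0873 F [-0.6 -0.5 -1. ] t 12.7
[0.4095, 0.2977, 0.026] -> [-0.031 -0.044  1.504]
```

```bash
python3 -m creep '[{"grip":0,"delta_pos":[-0.03,-0.04,0.5],"rotation":[0,0,0]},{"grip":0,"delta_pos":[-0.03,-0.04,0.9],"rotation":[0,0,0]},{"grip":0,"delta_pos":[-0.03,-0.04,0.9],"rotation":[0,0,0]},{"grip":0,"delta_pos":[-0.03,-0.04,0.9],"rotation":[0,0,0]},{"grip":0,"delta_pos":[-0.03,-0.04,0.9],"rotation":[0,0,0]}]'
python3 - <<'E'
from h import *
plan([.4095,.2977,.026])
E
```

```text
clock: 13.15
tool_pos: [0.4108, 0.2974, 0.0895]
orientation: [-179.9, -0.1, 13.6]
force: [-0.0, 0.4, 0.2]
opening: 0.0877
gripper_force: 0.0
pos [0.4108 0.2974 0.0895] rpy [-1.7992e+02 -1.3000e-01  1.3580e+01] open 0.0877 F [-0.   0.4  0.2] t 13.2
[0.4095, 0.2977, 0.026] -> [-0.012 -0.006  0.635]
```

```bash
python3 -m creep '[{"grip":0,"delta_pos":[-0.01,0,0.35],"rotation":[0,0,0]},{"grip":0,"delta_pos":[-0.01,0,0.62],"rotation":[0,0,0]},{"grip":0,"delta_pos":[-0.01,0,0.62],"rotation":[0,0,0]},{"grip":0,"delta_pos":[-0.01,0,0.62],"rotation":[0,0,0]},{"grip":0,"delta_pos":[-0.01,0,0.62],"rotation":[0,0,0]}]'
python3 -m creep '[{"grip":1,"delta_pos":[0,0,0],"rotation":[0,0,0]},{"grip":1,"delta_pos":[0,0,0],"rotation":[0,0,0]},{"grip":1,"delta_pos":[0,0,0],"rotation":[0,0,0]},{"grip":1,"delta_pos":[0,0,0],"rotation":[0,0,0]},{"grip":1,"delta_pos":[0,0,0],"rotation":[0,0,0]}]'
python3 - <<'E'
from h import *
plan([.4095,.2977,.18],[*SEAT,.18],[*SEAT,.046])
E
```

```text
clock: 13.65
tool_pos: [0.4095, 0.2978, 0.0277]
orientation: [-179.9, -0.1, 13.6]
force: [-0.1, 0.2, 0.6]
opening: 0.0874
gripper_force: 0.0
clock: 14.15
tool_pos: [0.4087, 0.297, 0.026]
orientation: [-180.0, -0.0, 13.6]
force: [-1.9, -0.0, 6.9]
opening: 0.0632
gripper_force: 30.0
pos [0.4087 0.297  0.026 ] rpy [-1.7997e+02 -4.0000e-02  1.3620e+01] open 0.0632 F [-1.9 -0.   6.9] t 14.2
[0.4095, 0.2977, 0.18] -> [ 0.01  -0.005 -1.54 ]
[np.float64(0.6235), np.float64(-0.0796), 0.18] -> [ 1.191  4.171 -0.   ]
[np.float64(0.6235), np.float64(-0.0796), 0.046] -> [0.   0.   1.34]
```

```bash
python3 -m creep '[{"grip":1,"delta_pos":[0,0,-0.2],"rotation":[0,0,0]},{"grip":1,"delta_pos":[0,0,-0.6],"rotation":[0,0,0]},{"grip":1,"delta_pos":[0,0,-1],"rotation":[0,0,0]},{"grip":1,"delta_pos":[0,0,-1],"rotation":[0,0,0]}]'
python3 -m creep '[{"grip":1,"delta_pos":[0.12,0.4,0],"rotation":[0,0,0]},{"grip":1,"delta_pos":[0.24,0.83,0],"rotation":[0,0,0]}]' >/dev/null
python3 -m creep '[{"grip":1,"delta_pos":[0.12,0.4,0],"rotation":[0,0,0]},{"grip":1,"delta_pos":[0.24,0.83,0],"rotation":[0,0,0]}]' >/dev/null
python3 -m creep '[{"grip":1,"delta_pos":[0.12,0.4,0],"rotation":[0,0,0]},{"grip":1,"delta_pos":[0.24,0.83,0],"rotation":[0,0,0]}]' >/dev/null
python3 -m creep '[{"grip":1,"delta_pos":[0.12,0.4,0],"rotation":[0,0,0]},{"grip":1,"delta_pos":[0.24,0.83,0],"rotation":[0,0,0]}]' >/dev/null
python3 -m creep '[{"grip":1,"delta_pos":[0.12,0.4,0],"rotation":[0,0,0]},{"grip":1,"delta_pos":[0.24,0.83,0],"rotation":[0,0,0]},{"grip":1,"delta_pos":[0.24,0.83,0],"rotation":[0,0,0]},{"grip":1,"delta_pos":[0.24,0.83,0],"rotation":[0,0,0]},{"grip":1,"delta_pos":[0.24,0.83,0],"rotation":[0,0,0]}]'
python3 - <<'E'
from h import *
plan([*SEAT,.09],[*SEAT,.046])
t=snap('top')
for im in (t,): print(proj(im,[.6235,-.0796,.1]))
E
```

```text
clock: 14.55
tool_pos: [0.4105, 0.299, 0.1306]
orientation: [-179.7, -0.4, 13.7]
force: [0.8, 0.8, -0.7]
opening: 0.0632
gripper_force: 30.0
clock: 15.85
tool_pos: [0.622, -0.0781, 0.1249]
orientation: [-180.0, 0.1, 13.6]
force: [-0.8, 0.9, 0.1]
opening: 0.0633
gripper_force: 30.0
pos [ 0.622  -0.0781  0.1249] rpy [-1.7998e+02  7.0000e-02  1.3610e+01] open 0.0633 F [-0.8  0.9  0.1] t 15.8
[np.float64(0.6235), np.float64(-0.0796), 0.09] -> [0.011 0.018 0.349]
[np.float64(0.6235), np.float64(-0.0796), 0.046] -> [0.   0.   0.44]
[[380.24600726 222.71220817]]
```

```bash
python3 -m creep '[{"grip":1,"delta_pos":[0,0.015,0.25],"rotation":[0,0,0]},{"grip":1,"delta_pos":[0,0.015,0.45],"rotation":[0,0,0]},{"grip":1,"delta_pos":[0,0.015,0.45],"rotation":[0,0,0]},{"grip":1,"delta_pos":[0,0.015,0.45],"rotation":[0,0,0]},{"grip":1,"delta_pos":[0,0.015,0.45],"rotation":[0,0,0]}]'
python3 - <<'E'
from h import *
plan([*(SEAT-.001*HX),.046])
E
```

```text
clock: 16.4
tool_pos: [0.6239, -0.0793, 0.082]
orientation: [180.0, -0.1, 13.7]
force: [0.5, -0.1, 0.2]
opening: 0.0633
gripper_force: 30.0
pos [ 0.6239 -0.0793  0.082 ] rpy [ 1.7997e+02 -1.1000e-01  1.3680e+01] open 0.0633 F [ 0.5 -0.1  0.2] t 16.4
[np.float64(0.6225280389994216), np.float64(-0.0798351421131026), 0.046] -> [-0.015  0.002  0.36 ]
```

```bash
python3 -m creep '[{"grip":1,"delta_pos":[-0.01,0,0.18],"rotation":[0,0,0]},{"grip":1,"delta_pos":[-0.01,0,0.34],"rotation":[0,0,0]},{"grip":1,"delta_pos":[-0.01,0,0.34],"rotation":[0,0,0]},{"grip":1,"delta_pos":[-0.01,0,0.34],"rotation":[0,0,0]},{"grip":1,"delta_pos":[-0.01,0,0.34],"rotation":[0,0,0]}]'
python3 -m creep '[{"grip":0,"delta_pos":[0,0,0],"rotation":[0,0,0]},{"grip":0,"delta_pos":[0,0,0],"rotation":[0,0,0]},{"grip":0,"delta_pos":[0,0,0],"rotation":[0,0,0]},{"grip":0,"delta_pos":[0,0,0],"rotation":[0,0,0]},{"grip":0,"delta_pos":[0,0,0],"rotation":[0,0,0]}]'
python3 -m creep '[{"grip":0,"delta_pos":[0,0,-0.5],"rotation":[0,0,0]},{"grip":0,"delta_pos":[0,0,-1],"rotation":[0,0,0]},{"grip":0,"delta_pos":[0,0,-1],"rotation":[0,0,0]}]'
python3 - <<'E'
from h import *
plan([.5555,.2195,.12],[.5555,.2195,.025])
s=snap('side')
ce,r,cc=disc(s,proj(s,[*SEAT,.04])[0],.04); print(ce,r,cc)
s=snap('wrist'); print(proj(s,[*SEAT,.04]))
E
```

```text
clock: 16.9
tool_pos: [0.6228, -0.08, 0.0479]
orientation: [180.0, -0.1, 13.6]
force: [-0.1, -0.1, 0.2]
opening: 0.0633
gripper_force: 30.0
clock: 17.4
tool_pos: [0.6222, -0.0802, 0.0466]
orientation: [180.0, -0.0, 13.6]
force: [0.9, -0.3, 0.6]
opening: 0.0874
gripper_force: 0.0
clock: 17.7
tool_pos: [0.6264, -0.0802, 0.1543]
orientation: [179.8, -0.7, 13.7]
force: [0.9, 0.0, 0.4]
opening: 0.0875
gripper_force: 0.0
pos [ 0.6264 -0.0802  0.1543] rpy [179.84  -0.65  13.69] open 0.0875 F [0.9 0.  0.4] t 17.7
[0.5555, 0.2195, 0.12] -> [ 0.021 -3.08   0.343]
[0.5555, 0.2195, 0.025] -> [0.   0.   0.95]
[ 0.62520068 -0.08004554] 31.459062576293945 [362.50696864 287.84494774]
[[316.09526874 245.44485216]]
```

```bash
python3 -m creep '[{"grip":0,"delta_pos":[0,-0.77,0],"rotation":[0,0,0]},{"grip":0,"delta_pos":[0,-0.77,0],"rotation":[0,0,0]}]' >/dev/null
python3 -m creep '[{"grip":0,"delta_pos":[0,-0.77,0],"rotation":[0,0,0]},{"grip":0,"delta_pos":[0,-0.77,0],"rotation":[0,0,0]}]' >/dev/null
python3 -m creep '[{"grip":0,"delta_pos":[0,-0.77,0],"rotation":[0,0,0]},{"grip":0,"delta_pos":[0,-0.77,0],"rotation":[0,0,0]}]' >/dev/null
python3 -m creep '[{"grip":0,"delta_pos":[0,-0.77,0.1],"rotation":[0,0,0]},{"grip":0,"delta_pos":[0,-0.77,0.3],"rotation":[0,0,0]},{"grip":0,"delta_pos":[0,-0.77,0.6],"rotation":[0,0,0]},{"grip":0,"delta_pos":[0,-0.77,0.6],"rotation":[0,0,0]},{"grip":0,"delta_pos":[0,-0.77,0.6],"rotation":[0,0,0]}]'
python3 - <<'E'
from h import *
plan([.5555,.2195,.025])
t=snap('top'); s=snap('side')
for c,i,z in (((206.5,227),t,.014),((332.7,167),s,.014),((183.5,278.4),t,.014),((284,159),s,.014),((134,281),t,.014),((278,132),s,.014)): print(disc(i,c,z)[:2])
E
```

```text
clock: 18.9
tool_pos: [0.5491, 0.2184, 0.0857]
orientation: [179.9, 0.2, 13.6]
force: [0.6, -0.2, 0.3]
opening: 0.0878
gripper_force: 0.0
pos [0.5491 0.2184 0.0857] rpy [1.799e+02 1.600e-01 1.362e+01] open 0.0878 F [ 0.6 -0.2  0.3] t 18.9
[0.5555, 0.2195, 0.025] -> [0.065 0.005 0.607]
(array([0.61913507, 0.30683752]), 50.754398345947266)
(array([0.59161688, 0.32851987]), 51.14287567138672)
(array([0.50368118, 0.35391177]), 49.009315490722656)
(array([0.50269418, 0.35385788]), 31.98809242248535)
(array([0.49356998, 0.46354401]), 50.39313888549805)
(array([0.49533804, 0.52565594]), 38.677188873291016)
```

```bash
python3 -m creep '[{"grip":0,"delta_pos":[0.065,0.005,0.3],"rotation":[0,0,0]},{"grip":0,"delta_pos":[0.065,0.005,0.6],"rotation":[0,0,0]},{"grip":0,"delta_pos":[0.065,0.005,0.6],"rotation":[0,0,0]},{"grip":0,"delta_pos":[0.065,0.005,0.6],"rotation":[0,0,0]},{"grip":0,"delta_pos":[0.065,0.005,0.6],"rotation":[0,0,0]}]'
python3 -m creep '[{"grip":1,"delta_pos":[0,0,0],"rotation":[0,0,0]},{"grip":1,"delta_pos":[0,0,0],"rotation":[0,0,0]},{"grip":1,"delta_pos":[0,0,0],"rotation":[0,0,0]},{"grip":1,"delta_pos":[0,0,0],"rotation":[0,0,0]},{"grip":1,"delta_pos":[0,0,0],"rotation":[0,0,0]}]'
python3 - <<'E'
from h import *
plan([.5555,.2195,.125],[*SEAT,.125])
E
```

```text
clock: 19.5
tool_pos: [0.5573, 0.2207, 0.0287]
orientation: [-179.9, -0.2, 13.6]
force: [-0.1, -1.4, 0.1]
opening: 0.0876
gripper_force: 0.0
clock: 20.0
tool_pos: [0.5563, 0.2203, 0.0271]
orientation: [-180.0, -0.0, 13.6]
force: [-1.5, -0.5, 5.7]
opening: 0.0628
gripper_force: 30.0
pos [0.5563 0.2203 0.0271] rpy [-1.800e+02 -3.000e-02  1.362e+01] open 0.0628 F [-1.5 -0.5  5.7] t 20.0
[0.5555, 0.2195, 0.125] -> [-0.009  0.006 -0.979]
[np.float64(0.6235), np.float64(-0.0796), 0.125] -> [-0.044  3.067 -0.   ]
```

```bash
python3 -m creep '[{"grip":1,"delta_pos":[0,0,-0.2],"rotation":[0,0,0]},{"grip":1,"delta_pos":[0,0,-0.6],"rotation":[0,0,0]},{"grip":1,"delta_pos":[0,0,-1],"rotation":[0,0,0]},{"grip":1,"delta_pos":[0,0,-1],"rotation":[0,0,0]}]'
python3 -m creep '[{"grip":1,"delta_pos":[0,0.4,0],"rotation":[0,0,0]},{"grip":1,"delta_pos":[0,0.77,0],"rotation":[0,0,0]}]' >/dev/null
python3 -m creep '[{"grip":1,"delta_pos":[0,0.4,0],"rotation":[0,0,0]},{"grip":1,"delta_pos":[0,0.77,0],"rotation":[0,0,0]}]' >/dev/null
python3 -m creep '[{"grip":1,"delta_pos":[0,0.4,0],"rotation":[0,0,0]},{"grip":1,"delta_pos":[0,0.77,0],"rotation":[0,0,0]}]' >/dev/null
python3 -m creep '[{"grip":1,"delta_pos":[0,0.4,0],"rotation":[0,0,0]},{"grip":1,"delta_pos":[0,0.76,0],"rotation":[0,0,0]},{"grip":1,"delta_pos":[0,0.76,0.1],"rotation":[0,0,0]},{"grip":1,"delta_pos":[0,0.76,0.3],"rotation":[0,0,0]},{"grip":1,"delta_pos":[0,0.76,0.3],"rotation":[0,0,0]}]'
python3 -m creep '[{"grip":1,"delta_pos":[0,0,0],"rotation":[0,0,0]},{"grip":1,"delta_pos":[0,0,0],"rotation":[0,0,0]}]'
python3 - <<'E'
from h import *
plan([*SEAT,.068])
E
```

```text
clock: 20.4
tool_pos: [0.559, 0.222, 0.1323]
orientation: [-179.8, -0.5, 13.7]
force: [0.1, 0.7, -0.8]
opening: 0.0629
gripper_force: 30.0
clock: 21.5
tool_pos: [0.6261, -0.0784, 0.0933]
orientation: [-179.9, 0.3, 13.5]
force: [-0.9, 0.7, -0.9]
opening: 0.0631
gripper_force: 30.0
clock: 21.7
tool_pos: [0.6288, -0.0776, 0.0972]
orientation: [180.0, -0.0, 13.7]
force: [0.5, -0.3, -0.7]
opening: 0.0629
gripper_force: 30.0
pos [ 0.6288 -0.0776  0.0972] rpy [ 1.7998e+02 -4.0000e-02  1.3660e+01] open 0.0629 F [ 0.5 -0.3 -0.7] t 21.7
[np.float64(0.6235), np.float64(-0.0796), 0.068] -> [-0.056  0.007  0.292]
```

```bash
python3 -m creep '[{"grip":1,"delta_pos":[-0.045,0.01,0.1],"rotation":[0,0,0]},{"grip":1,"delta_pos":[-0.045,0.01,0.2],"rotation":[0,0,0]},{"grip":1,"delta_pos":[-0.045,0.01,0.28],"rotation":[0,0,0]},{"grip":1,"delta_pos":[-0.045,0.01,0.28],"rotation":[0,0,0]},{"grip":1,"delta_pos":[-0.045,0.01,0.28],"rotation":[0,0,0]}]'
python3 -m creep '[{"grip":0,"delta_pos":[0,0,0],"rotation":[0,0,0]},{"grip":0,"delta_pos":[0,0,0],"rotation":[0,0,0]},{"grip":0,"delta_pos":[0,0,0],"rotation":[0,0,0]},{"grip":0,"delta_pos":[0,0,0],"rotation":[0,0,0]},{"grip":0,"delta_pos":[0,0,0],"rotation":[0,0,0]}]'
python3 -m creep '[{"grip":0,"delta_pos":[0,0,-0.3],"rotation":[0,0,0]},{"grip":0,"delta_pos":[0,0,-0.8],"rotation":[0,0,0]},{"grip":0,"delta_pos":[0,0,-0.8],"rotation":[0,0,0]}]'
python3 - <<'E'
from h import *
plan([.619,.306,.12],[.619,.306,.026])
s=snap('side'); print(disc(s,proj(s,[*SEAT,.054])[0],.054))
E
```

```text
clock: 22.2
tool_pos: [0.6241, -0.0802, 0.0682]
orientation: [180.0, 0.0, 13.6]
force: [0.2, -0.4, -0.4]
opening: 0.0632
gripper_force: 30.0
clock: 22.7
tool_pos: [0.6242, -0.0802, 0.0687]
orientation: [180.0, -0.0, 13.6]
force: [0.1, 0.9, -0.3]
opening: 0.0874
gripper_force: 0.0
clock: 23.0
tool_pos: [0.6282, -0.0802, 0.1557]
orientation: [179.8, -0.6, 13.7]
force: [0.2, 0.2, 0.4]
opening: 0.0879
gripper_force: 0.0
pos [ 0.6282 -0.0802  0.1557] rpy [179.84  -0.61  13.69] open 0.0879 F [0.2 0.2 0.4] t 23.0
[0.619, 0.306, 0.12] -> [ 0.825 -3.774  0.357]
[0.619, 0.306, 0.026] -> [0.   0.   0.94]
(array([ 0.62542212, -0.0801108 ]), 30.723432540893555, array([366.6501548 , 282.82662539]))
```

```bash
python3 -m creep '[{"grip":0,"delta_pos":[0.1,-0.94,0],"rotation":[0,0,0]},{"grip":0,"delta_pos":[0.1,-0.94,0],"rotation":[0,0,0]}]' >/dev/null
python3 -m creep '[{"grip":0,"delta_pos":[0.2,-0.94,0],"rotation":[0,0,0]},{"grip":0,"delta_pos":[0.2,-0.94,0],"rotation":[0,0,0]}]' >/dev/null
python3 -m creep '[{"grip":0,"delta_pos":[0.3,-0.94,0],"rotation":[0,0,0]},{"grip":0,"delta_pos":[0.3,-0.94,0],"rotation":[0,0,0]}]' >/dev/null
python3 -m creep '[{"grip":0,"delta_pos":[0.24,-0.94,0.1],"rotation":[0,0,0]},{"grip":0,"delta_pos":[0.24,-0.94,0.3],"rotation":[0,0,0]},{"grip":0,"delta_pos":[0.24,-0.94,0.6],"rotation":[0,0,0]},{"grip":0,"delta_pos":[0.24,-0.94,0.6],"rotation":[0,0,0]},{"grip":0,"delta_pos":[0.24,-0.94,0.6],"rotation":[0,0,0]}]'
python3 -m creep '[{"grip":0,"delta_pos":[0,0,0],"rotation":[0,0,0]},{"grip":0,"delta_pos":[0,0,0],"rotation":[0,0,0]}]'
python3 - <<'E'
from h import *
plan([.6192,.306,.026])
E
```

```text
clock: 24.15
tool_pos: [0.6169, 0.3042, 0.0878]
orientation: [179.9, 0.1, 13.6]
force: [-0.4, -0.1, 0.6]
opening: 0.0876
gripper_force: 0.0
clock: 24.35
tool_pos: [0.6184, 0.3045, 0.0906]
orientation: [-179.9, -0.1, 13.5]
force: [0.1, 0.5, 0.1]
opening: 0.0875
gripper_force: 0.0
pos [0.6184 0.3045 0.0906] rpy [-1.7994e+02 -1.4000e-01  1.3540e+01] open 0.0875 F [0.1 0.5 0.1] t 24.4
[0.6192, 0.306, 0.026] -> [ 0.011 -0.013  0.646]
```

```bash
python3 -m creep '[{"grip":0,"delta_pos":[0.01,-0.01,0.3],"rotation":[0,0,0]},{"grip":0,"delta_pos":[0.01,-0.01,0.63],"rotation":[0,0,0]},{"grip":0,"delta_pos":[0.01,-0.01,0.63],"rotation":[0,0,0]},{"grip":0,"delta_pos":[0.01,-0.01,0.63],"rotation":[0,0,0]},{"grip":0,"delta_pos":[0.01,-0.01,0.63],"rotation":[0,0,0]}]'
python3 -m creep '[{"grip":1,"delta_pos":[0,0,0],"rotation":[0,0,0]},{"grip":1,"delta_pos":[0,0,0],"rotation":[0,0,0]},{"grip":1,"delta_pos":[0,0,0],"rotation":[0,0,0]},{"grip":1,"delta_pos":[0,0,0],"rotation":[0,0,0]},{"grip":1,"delta_pos":[0,0,0],"rotation":[0,0,0]}]'
python3 - <<'E'
from h import *
plan([.6192,.306,.145],[*SEAT,.145])
E
```

```text
clock: 24.85
tool_pos: [0.6188, 0.3063, 0.0275]
orientation: [-180.0, -0.1, 13.6]
force: [0.5, 0.5, 0.4]
opening: 0.0878
gripper_force: 0.0
clock: 25.35
tool_pos: [0.6182, 0.3062, 0.0259]
orientation: [180.0, -0.0, 13.6]
force: [-0.1, -0.1, 2.4]
opening: 0.063
gripper_force: 30.0
pos [0.6182 0.3062 0.0259] rpy [ 1.800e+02 -1.000e-02  1.362e+01] open 0.063 F [-0.1 -0.1  2.4] t 25.4
[0.6192, 0.306, 0.145] -> [ 0.009  0.005 -1.191]
[np.float64(0.6235), np.float64(-0.0796), 0.145] -> [-0.866  3.758 -0.   ]
```

```bash
python3 -m creep '[{"grip":1,"delta_pos":[0,0,-0.2],"rotation":[0,0,0]},{"grip":1,"delta_pos":[0,0,-0.6],"rotation":[0,0,0]},{"grip":1,"delta_pos":[0,0,-1],"rotation":[0,0,0]},{"grip":1,"delta_pos":[0,0,-1],"rotation":[0,0,0]}]'
python3 -m creep '[{"grip":1,"delta_pos":[-0.1,0.45,0],"rotation":[0,0,0]},{"grip":1,"delta_pos":[-0.22,0.94,0],"rotation":[0,0,0]}]' >/dev/null
python3 -m creep '[{"grip":1,"delta_pos":[-0.1,0.45,0],"rotation":[0,0,0]},{"grip":1,"delta_pos":[-0.22,0.94,0],"rotation":[0,0,0]}]' >/dev/null
python3 -m creep '[{"grip":1,"delta_pos":[-0.1,0.45,0],"rotation":[0,0,0]},{"grip":1,"delta_pos":[-0.22,0.94,0],"rotation":[0,0,0]}]' >/dev/null
python3 -m creep '[{"grip":1,"delta_pos":[-0.1,0.45,0],"rotation":[0,0,0]},{"grip":1,"delta_pos":[-0.22,0.94,0],"rotation":[0,0,0]},{"grip":1,"delta_pos":[-0.22,0.94,0.1],"rotation":[0,0,0]},{"grip":1,"delta_pos":[-0.22,0.94,0.2],"rotation":[0,0,0]},{"grip":1,"delta_pos":[-0.22,0.94,0.2],"rotation":[0,0,0]}]'
python3 -m creep '[{"grip":1,"delta_pos":[0,0,0],"rotation":[0,0,0]},{"grip":1,"delta_pos":[0,0,0],"rotation":[0,0,0]}]'
python3 - <<'E'
from h import *
plan([.623,-.0798,.081])
E
```

```text
clock: 25.75
tool_pos: [0.621, 0.3082, 0.1321]
orientation: [-179.8, -0.5, 13.7]
force: [0.7, 0.1, 0.1]
opening: 0.0634
gripper_force: 30.0
clock: 26.85
tool_pos: [0.6198, -0.0783, 0.1035]
orientation: [-180.0, 0.2, 13.6]
force: [-0.9, -0.2, -1.3]
opening: 0.063
gripper_force: 30.0
clock: 27.05
tool_pos: [0.6214, -0.0774, 0.1058]
orientation: [180.0, -0.0, 13.7]
force: [-0.1, 0.7, -0.2]
opening: 0.0633
gripper_force: 30.0
pos [ 0.6214 -0.0774  0.1058] rpy [ 1.7999e+02 -2.0000e-02  1.3710e+01] open 0.0633 F [-0.1  0.7 -0.2] t 27.1
[0.623, -0.0798, 0.081] -> [0.009 0.027 0.248]
```

```bash
python3 -m creep '[{"grip":1,"delta_pos":[0.01,0.02,0.1],"rotation":[0,0,0]},{"grip":1,"delta_pos":[0.01,0.02,0.18],"rotation":[0,0,0]},{"grip":1,"delta_pos":[0.01,0.02,0.235],"rotation":[0,0,0]},{"grip":1,"delta_pos":[0.01,0.02,0.235],"rotation":[0,0,0]},{"grip":1,"delta_pos":[0.01,0.02,0.235],"rotation":[0,0,0]}]'
python3 -m creep '[{"grip":0,"delta_pos":[0,0,0],"rotation":[0,0,0]},{"grip":0,"delta_pos":[0,0,0],"rotation":[0,0,0]},{"grip":0,"delta_pos":[0,0,0],"rotation":[0,0,0]},{"grip":0,"delta_pos":[0,0,0],"rotation":[0,0,0]},{"grip":0,"delta_pos":[0,0,0],"rotation":[0,0,0]}]'
python3 -m creep '[{"grip":0,"delta_pos":[0,0,-0.3],"rotation":[0,0,0]},{"grip":0,"delta_pos":[0,0,-0.8],"rotation":[0,0,0]},{"grip":0,"delta_pos":[0,0,-0.8],"rotation":[0,0,0]}]'
python3 - <<'E'
from h import *
plan([.502,.352,.12],[.502,.352,.026])
s=snap('side'); print(disc(s,proj(s,[*SEAT,.068])[0],.068))
E
```

```text
clock: 27.55
tool_pos: [0.6224, -0.0803, 0.0818]
orientation: [180.0, 0.0, 13.6]
force: [-0.2, -0.9, -1.0]
opening: 0.0627
gripper_force: 30.0
clock: 28.05
tool_pos: [0.6225, -0.0803, 0.0822]
orientation: [180.0, -0.0, 13.6]
force: [-0.6, -0.5, -0.3]
opening: 0.0868
gripper_force: 0.0
clock: 28.35
tool_pos: [0.6264, -0.0804, 0.1692]
orientation: [179.8, -0.6, 13.7]
force: [0.7, -0.1, -0.3]
opening: 0.0878
gripper_force: 0.0
pos [ 0.6264 -0.0804  0.1692] rpy [179.84  -0.61  13.69] open 0.0878 F [ 0.7 -0.1 -0.3] t 28.4
[0.502, 0.352, 0.12] -> [-0.186 -4.495  0.492]
[0.502, 0.352, 0.026] -> [0.   0.   0.94]
(array([ 0.62612854, -0.07918565]), 31.00263214111328, array([366.21676301, 278.56647399]))
```

```bash
python3 -m creep '[{"grip":0,"delta_pos":[-0.03,-0.9,0],"rotation":[0,0,0]},{"grip":0,"delta_pos":[-0.03,-0.9,0],"rotation":[0,0,0]}]' >/dev/null
python3 -m creep '[{"grip":0,"delta_pos":[-0.03,-0.9,0],"rotation":[0,0,0]},{"grip":0,"delta_pos":[-0.03,-0.9,0],"rotation":[0,0,0]}]' >/dev/null
python3 -m creep '[{"grip":0,"delta_pos":[-0.03,-0.9,0],"rotation":[0,0,0]},{"grip":0,"delta_pos":[-0.03,-0.9,0],"rotation":[0,0,0]}]' >/dev/null
python3 -m creep '[{"grip":0,"delta_pos":[-0.03,-0.9,0],"rotation":[0,0,0]},{"grip":0,"delta_pos":[-0.03,-0.9,0],"rotation":[0,0,0]}]' >/dev/null
python3 -m creep '[{"grip":0,"delta_pos":[0,-0.9,0.1],"rotation":[0,0,0]},{"grip":0,"delta_pos":[0,-0.9,0.4],"rotation":[0,0,0]},{"grip":0,"delta_pos":[0,-0.9,0.75],"rotation":[0,0,0]},{"grip":0,"delta_pos":[0,-0.9,0.75],"rotation":[0,0,0]},{"grip":0,"delta_pos":[0,-0.9,0.75],"rotation":[0,0,0]}]'
python3 -m creep '[{"grip":0,"delta_pos":[0,0,0],"rotation":[0,0,0]},{"grip":0,"delta_pos":[0,0,0],"rotation":[0,0,0]}]'
python3 - <<'E'
from h import *
plan([.502,.352,.026])
E
```

```text
clock: 29.7
tool_pos: [0.5047, 0.3535, 0.0866]
orientation: [179.9, 0.1, 13.6]
force: [0.6, -0.0, 1.1]
opening: 0.0877
gripper_force: 0.0
clock: 29.9
tool_pos: [0.5061, 0.3543, 0.0891]
orientation: [-179.9, -0.1, 13.6]
force: [0.3, 1.0, -0.2]
opening: 0.0875
gripper_force: 0.0
pos [0.5061 0.3543 0.0891] rpy [-1.799e+02 -1.500e-01  1.355e+01] open 0.0875 F [ 0.3  1.  -0.2] t 29.9
[0.502, 0.352, 0.026] -> [-0.045  0.012  0.631]
```

```bash
python3 -m creep '[{"grip":0,"delta_pos":[-0.035,0.01,0.3],"rotation":[0,0,0]},{"grip":0,"delta_pos":[-0.035,0.01,0.62],"rotation":[0,0,0]},{"grip":0,"delta_pos":[-0.035,0.01,0.62],"rotation":[0,0,0]},{"grip":0,"delta_pos":[-0.035,0.01,0.62],"rotation":[0,0,0]},{"grip":0,"delta_pos":[-0.035,0.01,0.62],"rotation":[0,0,0]}]'
python3 -m creep '[{"grip":1,"delta_pos":[0,0,0],"rotation":[0,0,0]},{"grip":1,"delta_pos":[0,0,0],"rotation":[0,0,0]},{"grip":1,"delta_pos":[0,0,0],"rotation":[0,0,0]},{"grip":1,"delta_pos":[0,0,0],"rotation":[0,0,0]},{"grip":1,"delta_pos":[0,0,0],"rotation":[0,0,0]}]'
python3 - <<'E'
from h import *
plan([.502,.352,.145],[*SEAT,.145])
E
```

```text
clock: 30.4
tool_pos: [0.5025, 0.3528, 0.0267]
orientation: [-179.9, -0.1, 13.6]
force: [-0.3, 0.2, -0.4]
opening: 0.0878
gripper_force: 0.0
clock: 30.9
tool_pos: [0.5018, 0.3525, 0.0254]
orientation: [-180.0, -0.0, 13.6]
force: [-0.4, -0.2, 4.0]
opening: 0.0635
gripper_force: 30.0
pos [0.5018 0.3525 0.0254] rpy [-1.800e+02 -1.000e-02  1.362e+01] open 0.0635 F [-0.4 -0.2  4. ] t 30.9
[0.502, 0.352, 0.145] -> [ 0.     0.006 -1.196]
[np.float64(0.6235), np.float64(-0.0796), 0.145] -> [ 0.165  4.481 -0.   ]
```

```bash
python3 -m creep '[{"grip":1,"delta_pos":[0,0,-0.2],"rotation":[0,0,0]},{"grip":1,"delta_pos":[0,0,-0.6],"rotation":[0,0,0]},{"grip":1,"delta_pos":[0,0,-1],"rotation":[0,0,0]},{"grip":1,"delta_pos":[0,0,-1],"rotation":[0,0,0]}]'
python3 -m creep '[{"grip":1,"delta_pos":[0.01,0.45,0],"rotation":[0,0,0]},{"grip":1,"delta_pos":[0.03,0.9,0],"rotation":[0,0,0]}]' >/dev/null
python3 -m creep '[{"grip":1,"delta_pos":[0.01,0.45,0],"rotation":[0,0,0]},{"grip":1,"delta_pos":[0.03,0.9,0],"rotation":[0,0,0]}]' >/dev/null
python3 -m creep '[{"grip":1,"delta_pos":[0.01,0.45,0],"rotation":[0,0,0]},{"grip":1,"delta_pos":[0.03,0.9,0],"rotation":[0,0,0]}]' >/dev/null
python3 -m creep '[{"grip":1,"delta_pos":[0.01,0.45,0],"rotation":[0,0,0]},{"grip":1,"delta_pos":[0.03,0.9,0],"rotation":[0,0,0]}]' >/dev/null
python3 -m creep '[{"grip":1,"delta_pos":[0.01,0.45,0],"rotation":[0,0,0]},{"grip":1,"delta_pos":[0.03,0.9,0],"rotation":[0,0,0]},{"grip":1,"delta_pos":[0.03,0.9,0],"rotation":[0,0,0]},{"grip":1,"delta_pos":[0.03,0.9,0],"rotation":[0,0,0]},{"grip":1,"delta_pos":[0.03,0.9,0],"rotation":[0,0,0]}]'
python3 -m creep '[{"grip":1,"delta_pos":[0,0,0],"rotation":[0,0,0]},{"grip":1,"delta_pos":[0,0,0],"rotation":[0,0,0]}]'
python3 - <<'E'
from h import *
plan([.6235,-.0798,.0945])
E
```

```text
clock: 31.3
tool_pos: [0.5042, 0.3549, 0.1309]
orientation: [-179.7, -0.5, 13.7]
force: [-0.0, 0.6, -0.7]
opening: 0.0632
gripper_force: 30.0
clock: 32.6
tool_pos: [0.6218, -0.0809, 0.1246]
orientation: [-180.0, 0.0, 13.6]
force: [-1.1, 0.4, -0.3]
opening: 0.0631
gripper_force: 30.0
clock: 32.8
tool_pos: [0.6222, -0.0802, 0.1252]
orientation: [-180.0, -0.0, 13.7]
force: [-0.1, 0.1, -1.2]
opening: 0.0633
gripper_force: 30.0
pos [ 0.6222 -0.0802  0.1252] rpy [-1.80e+02 -1.00e-02  1.37e+01] open 0.0633 F [-0.1  0.1 -1.2] t 32.8
[0.6235, -0.0798, 0.0945] -> [ 0.014 -0.001  0.307]
```

```bash
python3 -m creep '[{"grip":1,"delta_pos":[0.01,0,0.1],"rotation":[0,0,0]},{"grip":1,"delta_pos":[0.01,0,0.2],"rotation":[0,0,0]},{"grip":1,"delta_pos":[0.01,0,0.3],"rotation":[0,0,0]},{"grip":1,"delta_pos":[0.01,0,0.3],"rotation":[0,0,0]},{"grip":1,"delta_pos":[0.01,0,0.3],"rotation":[0,0,0]}]'
python3 -m creep '[{"grip":0,"delta_pos":[0,0,0],"rotation":[0,0,0]},{"grip":0,"delta_pos":[0,0,0],"rotation":[0,0,0]},{"grip":0,"delta_pos":[0,0,0],"rotation":[0,0,0]},{"grip":0,"delta_pos":[0,0,0],"rotation":[0,0,0]},{"grip":0,"delta_pos":[0,0,0],"rotation":[0,0,0]}]'
python3 -m creep '[{"grip":0,"delta_pos":[0,0,-0.3],"rotation":[0,0,0]},{"grip":0,"delta_pos":[0,0,-0.7],"rotation":[0,0,0]},{"grip":0,"delta_pos":[0,0,-0.7],"rotation":[0,0,0]}]'
python3 - <<'E'
from h import *
plan([.4935,.4633,.12],[.4935,.4633,.026])
s=snap('side'); print(disc(s,proj(s,[*SEAT,.082])[0],.082))
E
```

```text
clock: 33.3
tool_pos: [0.6228, -0.0812, 0.0943]
orientation: [-180.0, 0.1, 13.6]
force: [0.7, -0.7, 0.0]
opening: 0.0633
gripper_force: 30.0
clock: 33.8
tool_pos: [0.6233, -0.0812, 0.0952]
orientation: [180.0, -0.0, 13.6]
force: [-0.7, 0.2, -1.0]
opening: 0.0869
gripper_force: 0.0
clock: 34.1
tool_pos: [0.6264, -0.0812, 0.171]
orientation: [179.9, -0.5, 13.7]
force: [-0.4, 0.4, 0.5]
opening: 0.0878
gripper_force: 0.0
pos [ 0.6264 -0.0812  0.171 ] rpy [179.87  -0.51  13.68] open 0.0878 F [-0.4  0.4  0.5] t 34.1
[0.4935, 0.4633, 0.12] -> [-4.000e-03 -5.605e+00  5.100e-01]
[0.4935, 0.4633, 0.026] -> [0.   0.   0.94]
(array([ 0.62567944, -0.08071576]), 30.98190689086914, array([366.94672131, 275.65983607]))
```

```bash
python3 -m creep '[{"grip":0,"delta_pos":[0,-0.93,0],"rotation":[0,0,0]},{"grip":0,"delta_pos":[0,-0.93,0],"rotation":[0,0,0]}]' >/dev/null
python3 -m creep '[{"grip":0,"delta_pos":[0,-0.93,0],"rotation":[0,0,0]},{"grip":0,"delta_pos":[0,-0.93,0],"rotation":[0,0,0]}]' >/dev/null
python3 -m creep '[{"grip":0,"delta_pos":[0,-0.93,0],"rotation":[0,0,0]},{"grip":0,"delta_pos":[0,-0.93,0],"rotation":[0,0,0]}]' >/dev/null
python3 -m creep '[{"grip":0,"delta_pos":[0,-0.93,0],"rotation":[0,0,0]},{"grip":0,"delta_pos":[0,-0.93,0],"rotation":[0,0,0]}]' >/dev/null
python3 -m creep '[{"grip":0,"delta_pos":[0,-0.93,0],"rotation":[0,0,0]},{"grip":0,"delta_pos":[0,-0.93,0],"rotation":[0,0,0]}]' >/dev/null
python3 -m creep '[{"grip":0,"delta_pos":[0,-0.93,0.1],"rotation":[0,0,0]},{"grip":0,"delta_pos":[0,-0.93,0.4],"rotation":[0,0,0]},{"grip":0,"delta_pos":[0,-0.93,0.75],"rotation":[0,0,0]},{"grip":0,"delta_pos":[0,-0.93,0.75],"rotation":[0,0,0]},{"grip":0,"delta_pos":[0,-0.93,0.75],"rotation":[0,0,0]}]'
python3 -m creep '[{"grip":0,"delta_pos":[0,0,0],"rotation":[0,0,0]},{"grip":0,"delta_pos":[0,0,0],"rotation":[0,0,0]}]'
python3 - <<'E'
from h import *
plan([.4935,.4633,.026])
s=snap('top'); print(disc(s,(267,307),.01,18))
E
```

```text
clock: 35.65
tool_pos: [0.4917, 0.4603, 0.0894]
orientation: [179.9, 0.1, 13.6]
force: [0.7, -0.4, 0.8]
opening: 0.0879
gripper_force: 0.0
clock: 35.85
tool_pos: [0.4931, 0.4613, 0.0925]
orientation: [-179.9, -0.1, 13.6]
force: [0.8, -0.1, 0.8]
opening: 0.0873
gripper_force: 0.0
pos [0.4931 0.4613 0.0925] rpy [-1.7988e+02 -1.5000e-01  1.3550e+01] open 0.0873 F [ 0.8 -0.1  0.8] t 35.9
[0.4935, 0.4633, 0.026] -> [ 0.009 -0.019  0.665]
(array([0.43766809, 0.16281924]), 38.35953140258789, array([266.28040057, 306.73676681]))
```

```bash
python3 -m creep '[{"grip":0,"delta_pos":[0.01,-0.015,0.3],"rotation":[0,0,0]},{"grip":0,"delta_pos":[0.01,-0.015,0.65],"rotation":[0,0,0]},{"grip":0,"delta_pos":[0.01,-0.015,0.65],"rotation":[0,0,0]},{"grip":0,"delta_pos":[0.01,-0.015,0.65],"rotation":[0,0,0]},{"grip":0,"delta_pos":[0.01,-0.015,0.65],"rotation":[0,0,0]}]'
python3 -m creep '[{"grip":1,"delta_pos":[0,0,0],"rotation":[0,0,0]},{"grip":1,"delta_pos":[0,0,0],"rotation":[0,0,0]},{"grip":1,"delta_pos":[0,0,0],"rotation":[0,0,0]},{"grip":1,"delta_pos":[0,0,0],"rotation":[0,0,0]},{"grip":1,"delta_pos":[0,0,0],"rotation":[0,0,0]}]'
python3 - <<'E'
from h import *
plan([.4935,.4633,.145],[*SEAT,.145])
E
```

```text
clock: 36.4
tool_pos: [0.4927, 0.4619, 0.0258]
orientation: [180.0, 0.0, 13.6]
force: [1.0, -3.7, -2.1]
opening: 0.0876
gripper_force: 0.0
clock: 36.9
tool_pos: [0.4927, 0.462, 0.0257]
orientation: [180.0, 0.0, 13.6]
force: [0.8, -6.4, -0.6]
opening: 0.0634
gripper_force: 30.0
pos [0.4927 0.462  0.0257] rpy [1.7997e+02 2.0000e-02 1.3560e+01] open 0.0634 F [ 0.8 -6.4 -0.6] t 36.9
[0.4935, 0.4633, 0.145] -> [ 0.011 -0.011 -1.193]
[np.float64(0.6235), np.float64(-0.0796), 0.145] -> [-0.009  5.582 -0.   ]
```

The -6 N along y is light contact between the gripper body and the book pile, well below the limit. I lift away carefully.

```bash
python3 -m creep '[{"grip":1,"delta_pos":[0,0.02,-0.2],"rotation":[0,0,0]},{"grip":1,"delta_pos":[0,0.04,-0.6],"rotation":[0,0,0]},{"grip":1,"delta_pos":[0,0.06,-1],"rotation":[0,0,0]},{"grip":1,"delta_pos":[0,0.06,-1],"rotation":[0,0,0]}]'
python3 -m creep '[{"grip":1,"delta_pos":[0,0.45,-0.2],"rotation":[0,0,0]},{"grip":1,"delta_pos":[0,0.92,-0.3],"rotation":[0,0,0]}]' >/dev/null
python3 -m creep '[{"grip":1,"delta_pos":[0,0.45,0],"rotation":[0,0,0]},{"grip":1,"delta_pos":[0,0.92,0],"rotation":[0,0,0]}]' >/dev/null
python3 -m creep '[{"grip":1,"delta_pos":[0,0.45,0],"rotation":[0,0,0]},{"grip":1,"delta_pos":[0,0.92,0],"rotation":[0,0,0]}]' >/dev/null
python3 -m creep '[{"grip":1,"delta_pos":[0,0.45,0],"rotation":[0,0,0]},{"grip":1,"delta_pos":[0,0.92,0],"rotation":[0,0,0]}]' >/dev/null
python3 -m creep '[{"grip":1,"delta_pos":[0,0.45,0],"rotation":[0,0,0]},{"grip":1,"delta_pos":[0,0.92,0],"rotation":[0,0,0]}]' >/dev/null
python3 -m creep '[{"grip":1,"delta_pos":[0,0.45,0],"rotation":[0,0,0]},{"grip":1,"delta_pos":[0,0.92,0],"rotation":[0,0,0]},{"grip":1,"delta_pos":[0,0.92,0],"rotation":[0,0,0]},{"grip":1,"delta_pos":[0,0.92,0],"rotation":[0,0,0]},{"grip":1,"delta_pos":[0,0.92,0],"rotation":[0,0,0]}]'
python3 -m creep '[{"grip":1,"delta_pos":[0,0,0],"rotation":[0,0,0]},{"grip":1,"delta_pos":[0,0,0],"rotation":[0,0,0]}]'
python3 - <<'E'
from h import *
plan([.623,-.0798,.1085])
E
```

```text
clock: 37.3
tool_pos: [0.4968, 0.4607, 0.1332]
orientation: [-179.5, -0.6, 13.7]
force: [0.3, 0.7, -1.2]
opening: 0.0631
gripper_force: 30.0
clock: 38.8
tool_pos: [0.6241, -0.0788, 0.1556]
orientation: [-180.0, -0.1, 13.6]
force: [-0.6, 0.8, -0.1]
opening: 0.0631
gripper_force: 30.0
clock: 39.0
tool_pos: [0.6239, -0.0782, 0.1554]
orientation: [180.0, -0.0, 13.7]
force: [-0.2, 0.3, -0.7]
opening: 0.0632
gripper_force: 30.0
pos [ 0.6239 -0.0782  0.1554] rpy [ 1.800e+02 -3.000e-02  1.371e+01] open 0.0632 F [-0.2  0.3 -0.7] t 39.0
[0.623, -0.0798, 0.1085] -> [-0.013  0.014  0.469]
```

```bash
python3 -m creep '[{"grip":1,"delta_pos":[-0.01,0.01,0.15],"rotation":[0,0,0]},{"grip":1,"delta_pos":[-0.01,0.01,0.3],"rotation":[0,0,0]},{"grip":1,"delta_pos":[-0.01,0.01,0.45],"rotation":[0,0,0]},{"grip":1,"delta_pos":[-0.01,0.01,0.46],"rotation":[0,0,0]},{"grip":1,"delta_pos":[-0.01,0.01,0.46],"rotation":[0,0,0]}]'
python3 -m creep '[{"grip":0,"delta_pos":[0,0,0],"rotation":[0,0,0]},{"grip":0,"delta_pos":[0,0,0],"rotation":[0,0,0]},{"grip":0,"delta_pos":[0,0,0],"rotation":[0,0,0]},{"grip":0,"delta_pos":[0,0,0],"rotation":[0,0,0]},{"grip":0,"delta_pos":[0,0,0],"rotation":[0,0,0]}]'
python3 -m creep '[{"grip":0,"delta_pos":[0,0,-0.3],"rotation":[0,0,0]},{"grip":0,"delta_pos":[0,0,-0.7],"rotation":[0,0,0]},{"grip":0,"delta_pos":[0,0,-0.7],"rotation":[0,0,0]}]'
python3 - <<'E'
from h import *
plan([.444,.163,.15])
s=snap('side','s5.png'); print(disc(s,proj(s,[*SEAT,.096])[0],.096))
E
```

```text
clock: 39.5
tool_pos: [0.6231, -0.08, 0.1092]
orientation: [180.0, 0.0, 13.7]
force: [-0.5, 0.5, -1.7]
opening: 0.0631
gripper_force: 30.0
clock: 40.0
tool_pos: [0.6231, -0.0807, 0.1093]
orientation: [180.0, -0.0, 13.6]
force: [0.1, -0.7, 0.2]
opening: 0.0873
gripper_force: 0.0
clock: 40.3
tool_pos: [0.6262, -0.0808, 0.185]
orientation: [179.9, -0.5, 13.7]
force: [0.2, -0.5, 0.6]
opening: 0.0878
gripper_force: 0.0
pos [ 0.6262 -0.0808  0.185 ] rpy [179.86  -0.51  13.67] open 0.0878 F [ 0.2 -0.5  0.6] t 40.3
[0.444, 0.163, 0.15] -> [-1.195 -2.8    0.35 ]
(array([ 0.62728674, -0.07941016]), 30.86750602722168, array([367.13307985, 270.72243346]))
```

View pics/s5.png

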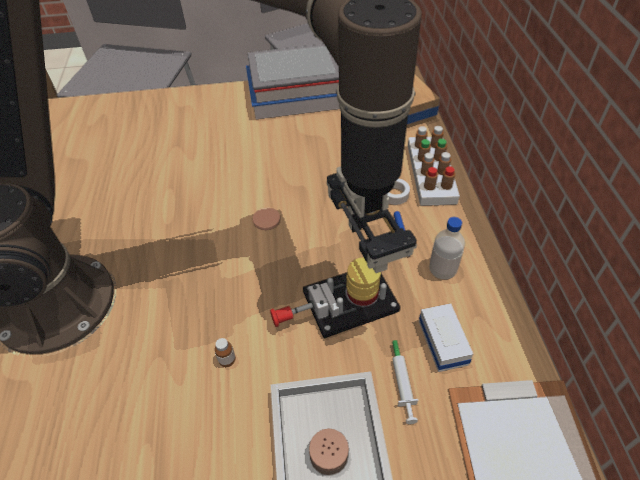

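The muscle and four fat pads stand neatly at about (363,285), and skin is at (266,218). I refine skin's position and go over to it.

```bash
python3 - <<'E'
from h import *
s=load('side'); t=snap('top')
for im,c in((s,(266,218)),(t,(267,307))):
    lab=cv2.cvtColor(im['color'],cv2.COLOR_RGB2LAB).astype(float)
    lab=cv2.GaussianBlur(lab,(3,3),0); u,v=c
    d=np.abs(lab[...,2]-np.median(lab[v-5:v+6,u-5:u+6,2])); m=((d<4)).astype(np.uint8)
    yy,xx=np.mgrid[:480,:640]; m[(xx-u)**2+(yy-v)**2>20**2]=0
    m=cv2.morphologyEx(m,cv2.MORPH_OPEN,np.ones((5,5),np.uint8))
    p=cv2.findNonZero(m).reshape(-1,2); print(p.min(0),p.max(0),p.mean(0),ray(im,p.mean(0),.01),cv2.minEnclosingCircle((ray(im,p,.01)[:,:2]*1000).astype(np.float32)))
E
python3 -m creep '[{"grip":0,"delta_pos":[-0.39,-0.93,0],"rotation":[0,0,0]},{"grip":0,"delta_pos":[-0.39,-0.93,0],"rotation":[0,0,0]},{"grip":0,"delta_pos":[-0.39,-0.93,0],"rotation":[0,0,0]}]' >/dev/null
python3 -m creep '[{"grip":0,"delta_pos":[-0.39,-0.93,0],"rotation":[0,0,0]},{"grip":0,"delta_pos":[-0.39,-0.93,0],"rotation":[0,0,0]},{"grip":0,"delta_pos":[-0.39,-0.93,0],"rotation":[0,0,0]}]'
python3 - <<'E'
from h import *
plan([.444,.163,.15])
s=snap('wrist','w5.png'); print(proj(s,[.444,.163,.01]))
E
```

```text
[247 208] [284 237] [265.97337963 222.53240741] [[0.44334661 0.14738057 0.01      ]] ((442.0663146972656, 147.7353515625), 47.25202560424805)
[248 288] [286 326] [267. 307.] [[0.44202323 0.16282226 0.01      ]] ((442.09197998046875, 162.9281005859375), 44.795223236083984)
clock: 41.0
tool_pos: [0.5006, 0.0846, 0.1784]
orientation: [-180.0, 0.1, 13.8]
force: [1.1, 0.7, -0.1]
opening: 0.0874
gripper_force: 0.0
pos [0.5006 0.0846 0.1784] rpy [-1.7997e+02  8.0000e-02  1.3830e+01] open 0.0874 F [ 1.1  0.7 -0.1] t 41.0
[0.444, 0.163, 0.15] -> [-0.362 -0.897  0.284]
[[205.64219616 266.06143394]]
```

View pics/w5.png

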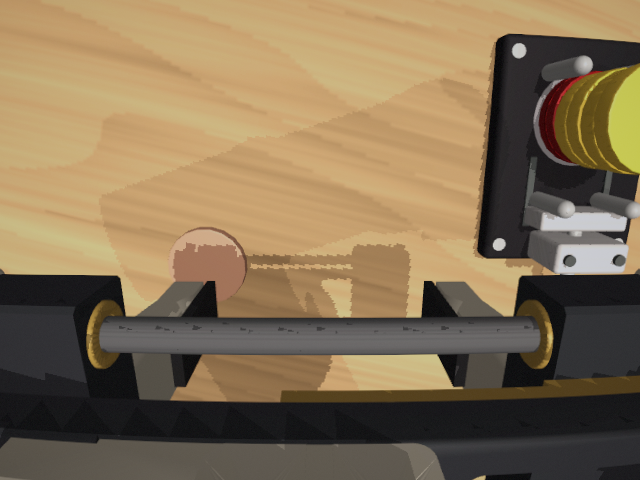

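Skin's visible face is centred at about (209,265), close to the projected (206,266). I use (0.4435,0.163).

```bash
python3 -m creep '[{"grip":0,"delta_pos":[-0.36,-0.9,0.2],"rotation":[0,0,0]},{"grip":0,"delta_pos":[-0.36,-0.9,0.4],"rotation":[0,0,0]},{"grip":0,"delta_pos":[-0.36,-0.9,0.9],"rotation":[0,0,0]},{"grip":0,"delta_pos":[-0.36,-0.9,0.9],"rotation":[0,0,0]},{"grip":0,"delta_pos":[-0.36,-0.9,0.9],"rotation":[0,0,0]}]'
python3 -m creep '[{"grip":0,"delta_pos":[0,0,0],"rotation":[0,0,0]},{"grip":0,"delta_pos":[0,0,0],"rotation":[0,0,0]}]'
python3 - <<'E'
from h import *
plan([.4435,.163,.025])
s=snap('side','s6.png'); a=s['color'][170:270,200:330,::-1]; cv2.imwrite('pics/s6c.png',cv2.resize(a,None,fx=4,fy=4))
E
```

```text
clock: 41.55
tool_pos: [0.4473, 0.1596, 0.0883]
orientation: [179.9, 0.2, 13.6]
force: [0.9, 0.6, 0.5]
opening: 0.0879
gripper_force: 0.0
clock: 41.75
tool_pos: [0.4489, 0.1608, 0.0907]
orientation: [-179.9, -0.1, 13.5]
force: [-0.5, -0.4, 0.7]
opening: 0.088
gripper_force: 0.0
pos [0.4489 0.1608 0.0907] rpy [-1.7994e+02 -1.5000e-01  1.3540e+01] open 0.088 F [-0.5 -0.4  0.7] t 41.8
[0.4435, 0.163, 0.025] -> [-0.047 -0.034  0.657]
```

View pics/s6c.png

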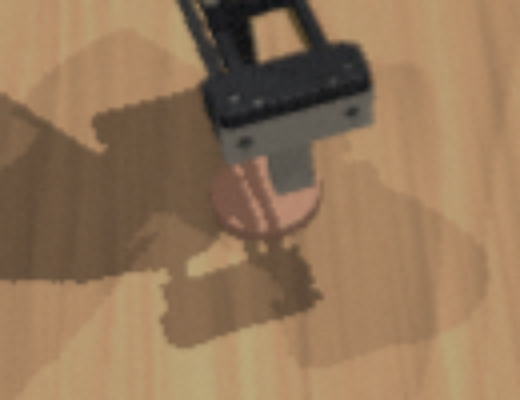

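Skin hasn't moved; in the crop it lies between the fingers at (267,195). I go down and grip it.

```bash
python3 -m creep '[{"grip":0,"delta_pos":[-0.043,-0.03,0.3],"rotation":[0,0,0]},{"grip":0,"delta_pos":[-0.043,-0.03,0.65],"rotation":[0,0,0]},{"grip":0,"delta_pos":[-0.043,-0.03,0.65],"rotation":[0,0,0]},{"grip":0,"delta_pos":[-0.043,-0.03,0.65],"rotation":[0,0,0]},{"grip":0,"delta_pos":[-0.043,-0.03,0.65],"rotation":[0,0,0]}]'
python3 -m creep '[{"grip":1,"delta_pos":[0,0,0],"rotation":[0,0,0]},{"grip":1,"delta_pos":[0,0,0],"rotation":[0,0,0]},{"grip":1,"delta_pos":[0,0,0],"rotation":[0,0,0]},{"grip":1,"delta_pos":[0,0,0],"rotation":[0,0,0]},{"grip":1,"delta_pos":[0,0,0],"rotation":[0,0,0]}]'
python3 - <<'E'
from h import *
plan([.4435,.163,.16],[*SEAT,.16])
E
```

```text
clock: 42.3
tool_pos: [0.443, 0.1627, 0.0248]
orientation: [-180.0, -0.1, 13.6]
force: [0.0, -0.9, 0.3]
opening: 0.0877
gripper_force: 0.0
clock: 42.8
tool_pos: [0.4426, 0.1628, 0.0243]
orientation: [-180.0, -0.0, 13.6]
force: [-0.4, -0.6, 3.8]
opening: 0.0628
gripper_force: 30.0
pos [0.4426 0.1628 0.0243] rpy [-1.7999e+02 -2.0000e-02  1.3620e+01] open 0.0628 F [-0.4 -0.6  3.8] t 42.8
[0.4435, 0.163, 0.16] -> [ 0.009 -0.    -1.357]
[np.float64(0.6235), np.float64(-0.0796), 0.16] -> [ 1.178  2.782 -0.   ]
```

```bash
python3 -m creep '[{"grip":1,"delta_pos":[0,0,-0.2],"rotation":[0,0,0]},{"grip":1,"delta_pos":[0,0,-0.6],"rotation":[0,0,0]},{"grip":1,"delta_pos":[0,0,-1],"rotation":[0,0,0]},{"grip":1,"delta_pos":[0,0,-1],"rotation":[0,0,0]}]'
python3 -m creep '[{"grip":1,"delta_pos":[0.1,0.3,-0.4],"rotation":[0,0,0]},{"grip":1,"delta_pos":[0.39,0.92,-0.4],"rotation":[0,0,0]},{"grip":1,"delta_pos":[0.39,0.92,-0.4],"rotation":[0,0,0]}]'
python3 -m creep '[{"grip":1,"delta_pos":[0.2,0.45,0],"rotation":[0,0,0]},{"grip":1,"delta_pos":[0.39,0.92,0],"rotation":[0,0,0]},{"grip":1,"delta_pos":[0.39,0.92,0],"rotation":[0,0,0]}]' >/dev/null
python3 -m creep '[{"grip":1,"delta_pos":[0.2,0.45,0],"rotation":[0,0,0]},{"grip":1,"delta_pos":[0.39,0.92,0],"rotation":[0,0,0]},{"grip":1,"delta_pos":[0.39,0.92,0],"rotation":[0,0,0]},{"grip":1,"delta_pos":[0.39,0.92,0],"rotation":[0,0,0]},{"grip":1,"delta_pos":[0.39,0.92,0],"rotation":[0,0,0]}]'
python3 -m creep '[{"grip":1,"delta_pos":[0,0,0],"rotation":[0,0,0]},{"grip":1,"delta_pos":[0,0,0],"rotation":[0,0,0]}]'
python3 - <<'E'
from h import *
plan([.6228,-.0798,.1215])
E
```

```text
clock: 43.2
tool_pos: [0.445, 0.1646, 0.129]
orientation: [-179.8, -0.5, 13.7]
force: [0.4, 0.9, -0.7]
opening: 0.0629
gripper_force: 30.0
clock: 43.5
tool_pos: [0.5039, 0.0809, 0.1652]
orientation: [-180.0, -0.1, 13.6]
force: [0.6, 0.1, -0.7]
opening: 0.063
gripper_force: 30.0
clock: 44.3
tool_pos: [0.6204, -0.0777, 0.1635]
orientation: [-180.0, 0.1, 13.6]
force: [-1.2, 0.1, -0.5]
opening: 0.0628
gripper_force: 30.0
clock: 44.5
tool_pos: [0.6208, -0.077, 0.1644]
orientation: [-180.0, -0.0, 13.7]
force: [-0.3, -0.6, -1.2]
opening: 0.0633
gripper_force: 30.0
pos [ 0.6208 -0.077   0.1644] rpy [-1.800e+02 -2.000e-02  1.369e+01] open 0.0633 F [-0.3 -0.6 -1.2] t 44.5
[0.6228, -0.0798, 0.1215] -> [0.013 0.031 0.429]
```

```bash
python3 -m creep '[{"grip":1,"delta_pos":[0.01,0.025,0.15],"rotation":[0,0,0]},{"grip":1,"delta_pos":[0.01,0.025,0.3],"rotation":[0,0,0]},{"grip":1,"delta_pos":[0.01,0.025,0.42],"rotation":[0,0,0]},{"grip":1,"delta_pos":[0.01,0.025,0.42],"rotation":[0,0,0]},{"grip":1,"delta_pos":[0.01,0.025,0.42],"rotation":[0,0,0]}]'
python3 -m creep '[{"grip":0,"delta_pos":[0,0,0],"rotation":[0,0,0]},{"grip":0,"delta_pos":[0,0,0],"rotation":[0,0,0]},{"grip":0,"delta_pos":[0,0,0],"rotation":[0,0,0]},{"grip":0,"delta_pos":[0,0,0],"rotation":[0,0,0]},{"grip":0,"delta_pos":[0,0,0],"rotation":[0,0,0]}]'
python3 -m creep '[{"grip":0,"delta_pos":[0,0,-0.3],"rotation":[0,0,0]},{"grip":0,"delta_pos":[0,0,-0.6],"rotation":[0,0,0]},{"grip":0,"delta_pos":[0,0,-0.6],"rotation":[0,0,0]}]'
python3 -m creep '[{"grip":0,"delta_pos":[-0.9,0,0],"rotation":[0,0,0]},{"grip":0,"delta_pos":[-0.9,0,0],"rotation":[0,0,0]},{"grip":0,"delta_pos":[-0.9,0,0],"rotation":[0,0,0]}]'
python3 -m creep '[{"grip":0,"delta_pos":[-0.75,0,0],"rotation":[0,0,0]},{"grip":0,"delta_pos":[-0.75,0,0],"rotation":[0,0,0]},{"grip":0,"delta_pos":[-0.75,0,0],"rotation":[0,0,0]},{"grip":0,"delta_pos":[-0.75,0,0],"rotation":[0,0,0]}]'
python3 - <<'E'
from h import *
k=SEAT-.165*HX
plan([*k,.15],[*k,.039])
s=snap('side'); t=snap('top'); w=snap('wrist')
print(disc(s,proj(s,[*SEAT,.106])[0],.106),disc(t,proj(t,[*SEAT,.106])[0],.106))
a=s['color'][220:360,260:420,::-1]; cv2.imwrite('pics/end1.png',np.hstack([cv2.resize(a,(400,350)),cv2.resize(w['color'][:,:,::-1],(400,350))]))
E
```

```text
clock: 45.0
tool_pos: [0.6225, -0.0801, 0.1218]
orientation: [180.0, 0.0, 13.6]
force: [0.4, 0.4, -0.5]
opening: 0.063
gripper_force: 30.0
clock: 45.5
tool_pos: [0.6227, -0.0802, 0.1223]
orientation: [-180.0, -0.0, 13.6]
force: [-0.1, -0.7, -0.4]
opening: 0.0872
gripper_force: 0.0
clock: 45.8
tool_pos: [0.6252, -0.0803, 0.1868]
orientation: [179.9, -0.4, 13.7]
force: [0.6, -0.0, 0.0]
opening: 0.0878
gripper_force: 0.0
clock: 46.1
tool_pos: [0.5306, -0.1023, 0.182]
orientation: [-179.9, 0.1, 13.5]
force: [1.5, 0.9, 0.6]
opening: 0.0876
gripper_force: 0.0
clock: 46.5
tool_pos: [0.4626, -0.1192, 0.1827]
orientation: [180.0, -0.1, 13.6]
force: [0.4, -0.2, -0.0]
opening: 0.0873
gripper_force: 0.0
pos [ 0.4626 -0.1192  0.1827] rpy [ 1.7998e+02 -1.0000e-01  1.3600e+01] open 0.0873 F [ 0.4 -0.2 -0. ] t 46.5
[np.float64(0.4631264349045399), np.float64(-0.11839844866192736), 0.15] -> [ 0.007 -0.006  0.327]
[np.float64(0.4631264349045399), np.float64(-0.11839844866192736), 0.039] -> [0.   0.   1.11]
(array([ 0.62435321, -0.06915862]), 45.145809173583984, array([363.28559534, 262.25228976])) (array([ 0.62465961, -0.08031838]), 31.31883430480957, array([380.6257485 , 222.04041916]))
```

View pics/end1.png

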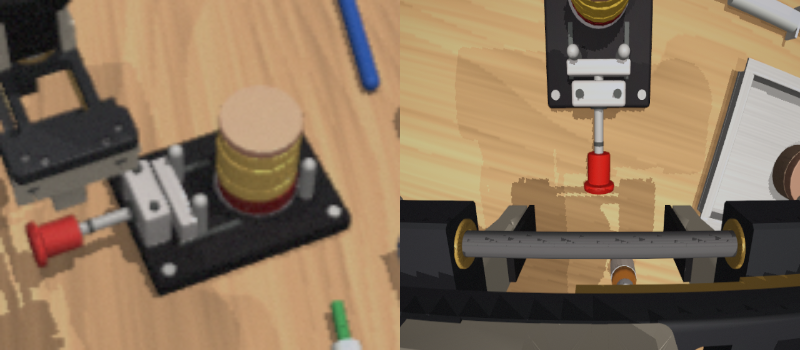

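The stack is straight and complete: muscle, four fat, and skin on top at (261,118) in the crop. The top camera puts the skin centre within 1.5 mm of the seat. I push the knob home.

```bash
python3 -m creep '[{"grip":0,"delta_pos":[0,-0.01,0.4],"rotation":[0,0,0]},{"grip":0,"delta_pos":[0,-0.01,0.9],"rotation":[0,0,0]},{"grip":0,"delta_pos":[0,-0.01,0.9],"rotation":[0,0,0]},{"grip":0,"delta_pos":[0,-0.01,0.9],"rotation":[0,0,0]}]'
python3 -m creep '[{"grip":0,"delta_pos":[0,0,0.3],"rotation":[0,0,0]},{"grip":0,"delta_pos":[0,0,0.54],"rotation":[0,0,0]},{"grip":0,"delta_pos":[0,0,0.54],"rotation":[0,0,0]},{"grip":0,"delta_pos":[0,0,0.54],"rotation":[0,0,0]},{"grip":0,"delta_pos":[0,0,0.54],"rotation":[0,0,0]}]'
python3 - <<'E'
from h import *
k=SEAT-.165*HX
plan([*k,.039])
E
```

```text
clock: 47.05
tool_pos: [0.4623, -0.1182, 0.092]
orientation: [180.0, 0.2, 13.6]
force: [-0.4, -0.3, 1.1]
opening: 0.0875
gripper_force: 0.0
clock: 47.55
tool_pos: [0.4638, -0.1179, 0.0402]
orientation: [180.0, -0.2, 13.6]
force: [-0.1, 0.1, -0.2]
opening: 0.0875
gripper_force: 0.0
pos [ 0.4638 -0.1179  0.0402] rpy [179.97  -0.19  13.64] open 0.0875 F [-0.1  0.1 -0.2] t 47.5
[np.float64(0.4631264349045399), np.float64(-0.11839844866192736), 0.039] -> [-0.008  0.003  0.012]
```

```bash
python3 -m creep '[{"grip":1,"delta_pos":[0,0,0.01],"rotation":[0,0,0]},{"grip":1,"delta_pos":[0,0,0.01],"rotation":[0,0,0]},{"grip":1,"delta_pos":[0,0,0.01],"rotation":[0,0,0]},{"grip":1,"delta_pos":[0,0,0.01],"rotation":[0,0,0]},{"grip":1,"delta_pos":[0,0,0.01],"rotation":[0,0,0]}]'
python3 -m creep '[{"grip":1,"delta_pos":[0,0,0],"rotation":[0,0,0]},{"grip":1,"delta_pos":[0,0,0],"rotation":[0,0,0]},{"grip":1,"delta_pos":[0,0,0],"rotation":[0,0,0]},{"grip":1,"delta_pos":[0,0,0],"rotation":[0,0,0]},{"grip":1,"delta_pos":[0,0,0],"rotation":[0,0,0]}]'
python3 -m creep '[{"grip":1,"delta_pos":[0.04,0,0],"rotation":[0,0,0]},{"grip":1,"delta_pos":[0.08,0,0],"rotation":[0,0,0]},{"grip":1,"delta_pos":[0.12,0,0],"rotation":[0,0,0]},{"grip":1,"delta_pos":[0.16,0,0],"rotation":[0,0,0]},{"grip":1,"delta_pos":[0.19,0,0],"rotation":[0,0,0]}]'
python3 -m creep '[{"grip":1,"delta_pos":[0.03,0,0],"rotation":[0,0,0]},{"grip":1,"delta_pos":[0.06,0,0],"rotation":[0,0,0]},{"grip":1,"delta_pos":[0.09,0,0],"rotation":[0,0,0]},{"grip":1,"delta_pos":[0.11,0,0],"rotation":[0,0,0]},{"grip":1,"delta_pos":[0.11,0,0],"rotation":[0,0,0]}]'
python3 -m creep '[{"grip":1,"delta_pos":[0,0,0],"rotation":[0,0,0]},{"grip":1,"delta_pos":[0,0,0],"rotation":[0,0,0]},{"grip":1,"delta_pos":[0,0,0],"rotation":[0,0,0]}]'
```

```text
clock: 48.05
tool_pos: [0.4621, -0.1181, 0.0371]
orientation: [180.0, 0.0, 13.6]
force: [-0.2, -0.6, -0.1]
opening: 0.0531
gripper_force: 0.0
clock: 48.55
tool_pos: [0.4621, -0.1183, 0.037]
orientation: [180.0, 0.0, 13.6]
force: [0.3, -3.1, -0.5]
opening: 0.0248
gripper_force: 30.0
clock: 49.05
tool_pos: [0.4804, -0.1139, 0.037]
orientation: [180.0, 0.0, 13.6]
force: [2.4, -3.5, -2.1]
opening: 0.0251
gripper_force: 30.0
clock: 49.55
tool_pos: [0.4912, -0.1111, 0.037]
orientation: [180.0, 0.0, 13.6]
force: [1.0, -4.6, -1.5]
opening: 0.0252
gripper_force: 30.0
clock: 49.85
tool_pos: [0.4913, -0.1111, 0.0371]
orientation: [180.0, -0.0, 13.6]
force: [2.2, -4.6, -2.0]
opening: 0.0252
gripper_force: 30.0
```

```bash
python3 -m creep '[{"grip":1,"delta_pos":[0.01,0,0],"rotation":[0,0,0]},{"grip":1,"delta_pos":[0.02,0,0],"rotation":[0,0,0]},{"grip":1,"delta_pos":[0.02,0,0],"rotation":[0,0,0]},{"grip":1,"delta_pos":[0.02,0,0],"rotation":[0,0,0]}]'
python3 -m creep '[{"grip":0,"delta_pos":[0,0,0],"rotation":[0,0,0]},{"grip":0,"delta_pos":[0,0,0],"rotation":[0,0,0]},{"grip":0,"delta_pos":[0,0,0],"rotation":[0,0,0]},{"grip":0,"delta_pos":[0,0,0],"rotation":[0,0,0]},{"grip":0,"delta_pos":[0,0,0],"rotation":[0,0,0]}]'
python3 -m creep '[{"grip":0,"delta_pos":[0,0,-0.4],"rotation":[0,0,0]},{"grip":0,"delta_pos":[0,0,-1],"rotation":[0,0,0]},{"grip":0,"delta_pos":[0,0,-1],"rotation":[0,0,0]}]'
python3 -m creep '[{"grip":0,"delta_pos":[-0.5,0,-0.3],"rotation":[0,0,0]},{"grip":0,"delta_pos":[-0.5,0,-0.3],"rotation":[0,0,0]},{"grip":0,"delta_pos":[-0.5,0,-0.3],"rotation":[0,0,0]}]'
python3 - <<'E'
from h import *
plan()
s=snap('side'); t=snap('top'); w=snap('wrist')
print(disc(t,proj(t,[*SEAT,.106])[0],.106))
a=s['color'][220:360,260:420,::-1]; cv2.imwrite('pics/end2.png',np.hstack([cv2.resize(a,(400,350)),cv2.resize(w['color'][:,:,::-1],(400,350))]))
E
```

```text
clock: 50.25
tool_pos: [0.4913, -0.1111, 0.037]
orientation: [-180.0, 0.2, 13.6]
force: [-3.7, -5.8, 4.8]
opening: 0.0252
gripper_force: 30.0
clock: 50.75
tool_pos: [0.4933, -0.1104, 0.0371]
orientation: [-180.0, -0.0, 13.6]
force: [0.0, -0.3, -0.3]
opening: 0.0595
gripper_force: 0.0
clock: 51.05
tool_pos: [0.4962, -0.1104, 0.1422]
orientation: [179.9, -0.4, 13.7]
force: [1.0, 0.1, 0.5]
opening: 0.0834
gripper_force: 0.0
clock: 51.35
tool_pos: [0.4441, -0.1225, 0.1681]
orientation: [180.0, -0.2, 13.6]
force: [0.3, 0.2, 0.2]
opening: 0.0874
gripper_force: 0.0
pos [ 0.4441 -0.1225  0.1681] rpy [ 1.7999e+02 -1.6000e-01  1.3590e+01] open 0.0874 F [0.3 0.2 0.2] t 51.4
(array([ 0.62624548, -0.07861434]), 31.419092178344727, array([380.12143928, 221.37631184]))
```

View pics/end2.png

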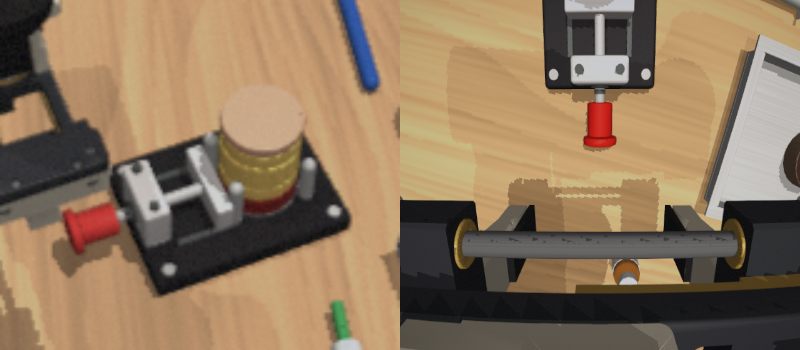

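The knob is home against its stop, and the retainer is closed on the upright stack. Skin is about 3 mm off centre, within the 8 mm allowed. I hand the job in.

```bash
python3 -c "
from plant import ctrl
print(ctrl.close_job())"
```

```text
the job is handed in; nothing more can be done
None
```

I handed the job in at about 51 s: both used pads are in the tray, the muscle, four fat pads and skin are stacked on the seat, and the knob is fully home. No verdict was returned. The gripper body brushed the book pile once, at about 6 N.

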